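# Swap the gas cell behind the beam shields

### The job

Change the gas cell on the laser board: first move the two black beam shields out of the way and stand them upright on the blue mat, then lay the long glass cell from the cradle in the free notches of the cell rack and put the short cell from the rack in the middle of the cradle. Finally stand each shield back on the steel plate it came from, as it stood before. Do not shift the loose mirror mount at the back of the board.

Things in the scene. Friction and masses are not known exactly. Their poses are not given: they have to be found in the camera images.
- plain_shield_centre (a point): Plain black beam shield, about 0.5 kg: upright solid panel 84 mm wide (y), 10 thick (x), on a foot; 110 tall overall. Point: mid-width and mid-thickness of the panel, half-way up (55 mm from underside and from top). Foot 84 wide, 10 high, reaches 45 mm to -x and 5 to +x of the point. z up. Grip the panel's top edge across its thickness. Starts centred on one of the plates, which one varies.
- window_shield_centre (a point): Window beam shield, about 0.4 kg: upright panel 64 mm wide (y), 10 thick (x), amber window below a solid 40 mm top rail, on a foot; 125 tall overall. Point: mid-width and mid-thickness of the panel, half-way up (62.5 mm from underside and top). Foot 64 wide, 10 high, reaches 45 mm to -x and 5 to +x. z up. Grip the top rail across its thickness. Starts on the other plate.
- long_cell_centre (a point): Long gas cell: glass cylinder with metal end rings, 110 mm long, 25 in diameter, 0.08 kg, lying level in the cradle at the start. Point: its middle, on the axis; its y is the cylinder's axis, its roll is of no account. With the shields on their plates only 9 mm are free between the cell and the panels on its -x side: no room for a finger.
- short_cell_centre (a point): Short gas cell: the same kind of cylinder, 70 mm long, 25 in diameter, 0.05 kg, lying in the rack's occupied pair of notches at the start. Point: its middle, on the axis; its y is the cylinder's axis, its roll is of no account.
- cradle_axis (a point): Cradle fixed to the board between laser and detector: two V supports 6 mm thick, 44 mm apart along y, open at the top. Point: where the middle of a seated cell's axis lies, midway between the supports, 50 mm above the board, 63 above the table; y is along the cell. The V arms reach 14 mm to each side, 6 mm below the axis; between the supports fingers have room to 40 mm below it.
- free_notch (a point): Free place in the cell rack (base 120 x 120 mm, two rows of V supports 44 mm apart along y). Point: where the middle of the axis of a cell laid in the free pair of notches lies, 55 mm above the table; y is along the cell. Supports as in the cradle; between the rows fingers have room to 45 mm below the point. The pair with the short cell is parallel, 60 mm to +x.
- mat_top (a point): Blue mat fixed on the table, 120 mm (x) by 210 mm (y), 3 mm thick, where the shields are parked. Point: the centre of its top face.
- plate_left_top (a point): Left steel plate (larger y) on the board, 56 mm (x) by 88 mm (y), 4 mm thick: seat of a shield. Point: the centre of its top face, 17 mm above the table. A seated shield's foot is centred on it, axes alike, so the panel's mid-plane is 20 mm to +x of this point.
- plate_right_top (a point): Right steel plate (smaller y), the same as the left one, 92 mm from it. Point: the centre of its top face.
- mirror_mount_centre (a point): Loose mirror mount on a round pedestal, 70 mm tall, 40 mm wide, a bystander at the back right of the board; not to be shifted. Point: on its upright axis, half-way up.
There are look-alikes about, which are no part of the job. Leave any turquoise look-alike of the part that bears window_shield_centre alone.

How it is judged:
By the outcome, as a careful person would: the job done as asked, in the order asked, and still so for the second after the job is handed in, with the robot touching nothing.
It also fails if it takes over 144 s, if anything falls off the work surface, if the arm or the gripper's body presses on something with over 40 N, if the wrist force passes 120 N, or if a joint passes its speed limit or range.

### The arm

A 6-joint arm with a two-finger parallel gripper is mounted at the origin on the work surface. World frame = base frame: x ahead of the robot, y to its left, z up, the work surface at z = 0. Lengths are in mm, angles in rad, forces in N, time in s.
With the tool pointing down it reaches from about 275 to 850 mm from the base axis. Payload 5.2 kg.
Tool frame: the origin (TCP) lies at the centre of the arm's flange, where the gripper is bolted on; the fingertips stand 173 mm ahead of it and the grasp point (between the pads) lies 155 mm ahead of it (arm.grasp_offset is the distance from the TCP to the grasp point, in mm); z points along the fingers, x is the direction in which the jaws open and shut, and the axes are right-handed (so a half turn about z gives the same grasp; the last joint's range is limited). The gripper opens to 85 mm and grips with 20 to 120 N. Pads are 22 mm wide; open, the fingers measure 114 mm over their backs; the gripper's body (76 mm by 85 mm) begins 54 mm behind the grasp point. The pads swing forward as they close: fully open they stand 13 mm farther back than shut.
Start: joints at [-1.546, 0.259, 1.535, -0, 1.348, -0.203], TCP at [124.23, -535.792, 404.71] pointing down, gripper open.
Joint ranges: [-3.14, 3.14], [-0.91, 2.08], [0.19, 2.58], [-1.22, 4.36], [0.22, 2.71], [-3.12, 3.12]. Speed limits (rad/s): [2.57, 2.57, 3.14, 3.14, 3.14, 3.14].

### API

Orientations are given as [roll, pitch, yaw] about the fixed x, y, z axes, in that order (R = Rz(yaw) Ry(pitch) Rx(roll)).
In Python, from workcell import sense, viewer, arm gives the robot as it stands. The module is installed in compiled form; this text tells all that it offers.
- The arm moves only by the shell command python3 -m jog 'ROWS' [OPENING] [FORCE]. ROWS is JSON, a list that holds one entry, the list of rows, each a list of 4 numbers: the shift along the tool's x, y, z in cm, then the turn about the tool's z in rad. A call has 1 to 10 rows; each row is the pose to reach, as a shift and turn from the pose commanded when the call began, along the tool's axes at that moment; what a row does not reach only later rows make up. A row lasts 1/12 s, in which the tool goes at most 41.7 mm and 7.16 degrees, less where a joint would pass 70% of its speed; a pose out of reach is approached as far as the arm can. A call with a gripper value outside its range is refused whole. OPENING is the finger opening in cm, from 0 to 8.54, set as the call begins (- or left out, the last holds). The fingers move at their own pace and stop on an object; FORCE is the grip in N (left out, the last holds). Time passes only in rows, so rows that repeat a pose let the fingers close. It gives the time, the measured TCP pose, the force and the opening at its end, in the units of the state.
- sense(): the state, without advancing time (a new reading comes with each control period).
- viewer.grab_frame(name): name is "scene" or "side" or "wrist"; returns a dict with "pixels" (480x640x3 uint8, blue, green, red), "fx", "fy", "cx", "cy" (pixels), "extrinsics" (4x4, takes a point from world to camera coordinates); the wrist camera has in their place "mount" (4x4, takes a point from camera to tool coordinates, whose origin is the TCP and whose axes are the tool frame's). Camera axes: x right, y down, z forward; pixel columns grow to the right and rows downward; lengths in mm; the calibration is good to about 2 mm. A picture is of the moment at which its call begins: read the wrist's pose just before it. There is no depth.
- arm.hand_in(): hands the job in, once; it reports no verdict.
The state is a dict: "clock": time; "joint_pos": joint angles; "qvel": joint speeds; "tau": joint torques, N m; "position": TCP position; "tool_rot": TCP orientation; "contact_force": force on the tool from outside, world axes, zero at the start; "wrist_torque": the same for the moment, N m; "width": finger opening in mm.
Only numpy, scipy, OpenCV 4.12 (cv2) and the standard library are available. Lean on these libraries where they do the work, as an engineer would, in place of code of your own. Each camera call takes 0.05 s, during which the arm holds its last target.

## Working session

There is one attempt and no reset: what is moved stays moved. The work goes in short steps, Python scripts to look and compute and a shell command to move; the robot and the scene stay as the last step left them, time stands still between calls to the robot, and variables do not carry over. Pictures are saved under pics/ and viewed, and the job is handed in when it is done.

```bash
ls; mkdir -p pics
python3 - <<'E'
from workcell import sense, viewer, arm
import cv2
s=sense(); print(s)
for n in ("scene","side","wrist"):
    f=viewer.grab_frame(n); cv2.imwrite(f"pics/{n}0.png",f["pixels"])
    print(n,f["fx"],f["fy"],f["cx"],f["cy"],f.get("extrinsics",f.get("mount")))
E
```

```text
pics
{'clock': 0.0, 'joint_pos': array([-1.54580145e+00,  2.59309911e-01,  1.53607634e+00,  2.04020908e-05,
        1.34800479e+00, -2.02788444e-01]), 'qvel': array([ 4.64004912e-04,  2.25284808e-03, -4.38221697e-07, -3.85850428e-04,
        1.63168647e-03, -2.80753650e-03]), 'tau': array([ 1.12746889e-03, -4.46018386e+01, -2.90563202e+01, -2.48386485e-06,
        1.16881545e-02, -2.17680474e-05]), 'position': array([ 124.22730509, -535.56164316,  403.89492942]), 'tool_rot': array([-3.14121097e+00,  1.75753181e-03, -1.34301719e+00]), 'contact_force': array([ 0.7460892 ,  0.64793533, -0.02031276]), 'wrist_torque': array([ 0.03503065, -0.04694565,  0.00359756]), 'width': 85.66126136861415}
scene 572.9204242088139 572.9204242088139 315.01707162978875 239.72322809374793 [[-8.38724131e-01  5.44556265e-01 -5.53639046e-04  4.43137153e+02]
 [ 4.32237921e-01  6.65112627e-01 -6.08929859e-01 -1.89459502e+02]
 [-3.31228337e-01 -5.10963471e-01 -7.93223878e-01  1.19910740e+03]
 [ 0.00000000e+00  0.00000000e+00  0.00000000e+00  1.00000000e+00]]
side 492.73216919166015 492.73216919166015 326.11201992518005 246.88743259685373 [[-8.38078755e-01 -5.45523258e-01 -5.32684337e-03  4.75785845e+02]
 [-3.28463797e-01  5.12361709e-01 -7.93471495e-01  2.24594964e+02]
 [ 4.35586426e-01 -6.63241927e-01 -6.08584104e-01  6.57511383e+02]
 [ 0.00000000e+00  0.00000000e+00  0.00000000e+00  1.00000000e+00]]
wrist 356.0467452740871 356.0467452740871 318.06670720586885 236.89563170882622 [[ 9.99999097e-01 -8.86442005e-04 -1.01031638e-03  1.42373077e+00]
 [ 1.15308198e-03  9.52029030e-01  3.06005549e-01 -7.89933483e+01]
 [ 6.90594349e-04 -3.06006438e-01  9.52029192e-01  2.98839245e+01]
 [ 0.00000000e+00  0.00000000e+00  0.00000000e+00  1.00000000e+00]]
```

View pics/scene0.png

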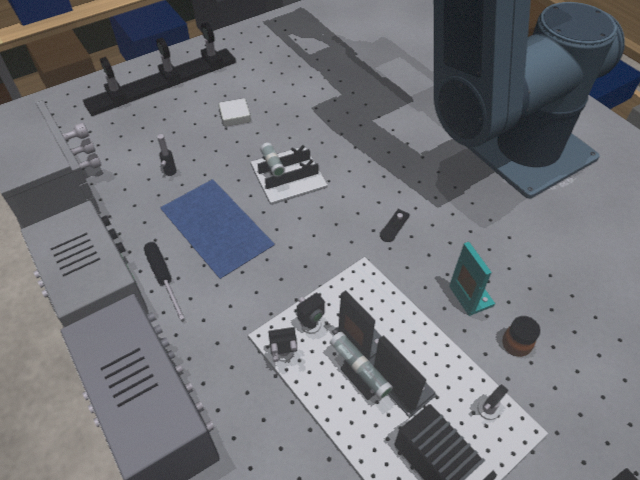

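View pics/side0.png

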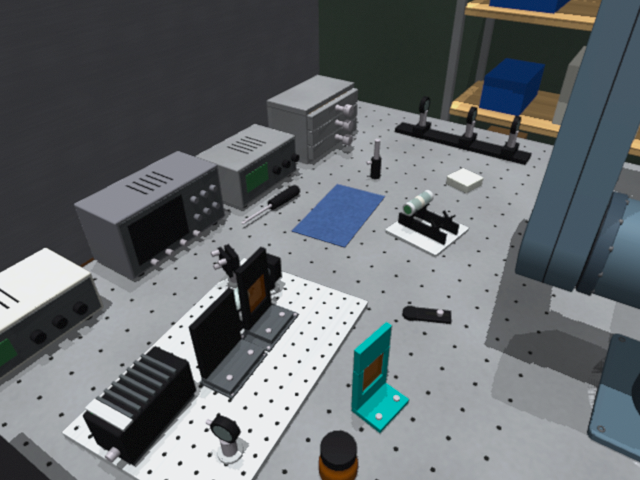

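View pics/wrist0.png

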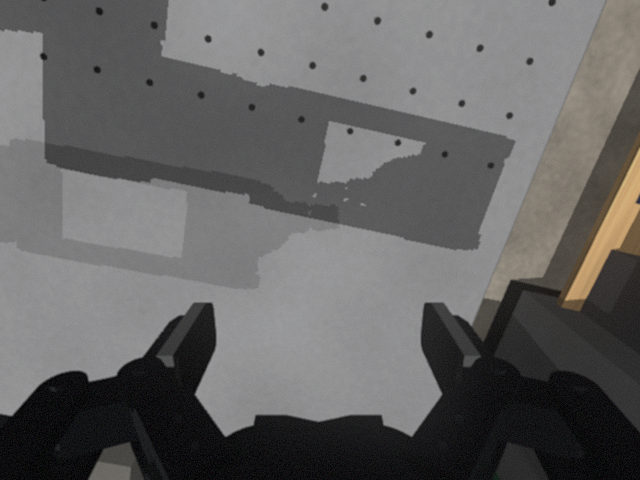

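Run:
```python
import cv2
a=cv2.imread("pics/scene0.png");b=cv2.imread("pics/side0.png")
def c(im,x,y,w,h,k,n):
    o=cv2.resize(im[y:y+h,x:x+w],None,fx=k,fy=k,interpolation=cv2.INTER_CUBIC)
    for i in range(0,w,20): cv2.putText(o,str(x+i),(i*k,8),0,.3,(0,0,255));cv2.line(o,(i*k,8),(i*k,14),(0,0,255))
    for i in range(0,h,20): cv2.putText(o,str(y+i),(0,i*k+4),0,.3,(0,0,255));cv2.line(o,(18,i*k),(24,i*k),(0,0,255))
    cv2.imwrite("pics/"+n,o)
c(a,245,255,200,150,4,"s_board.png");c(a,160,90,200,150,4,"s_rack.png")
c(b,180,240,200,150,4,"d_board.png");c(b,290,160,200,150,4,"d_rack.png")
```

```text
(no output)
```

View pics/s_board.png

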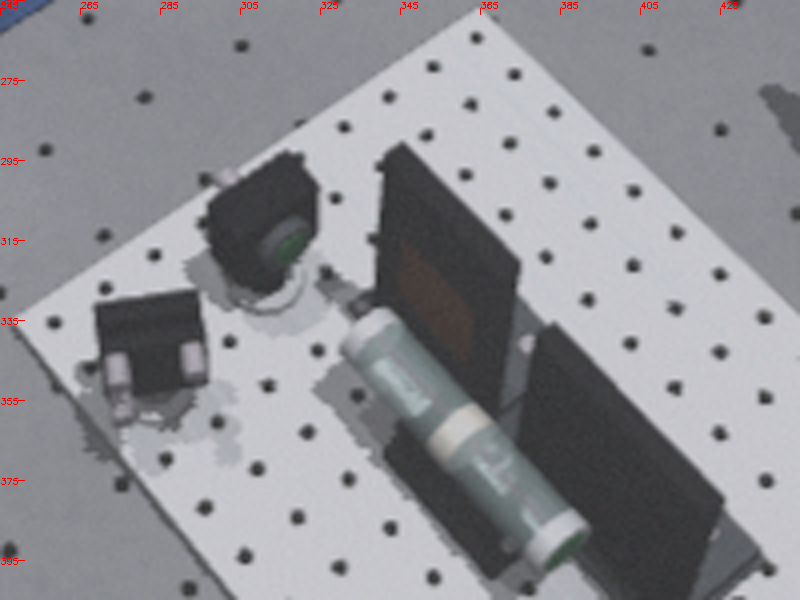

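View pics/s_rack.png

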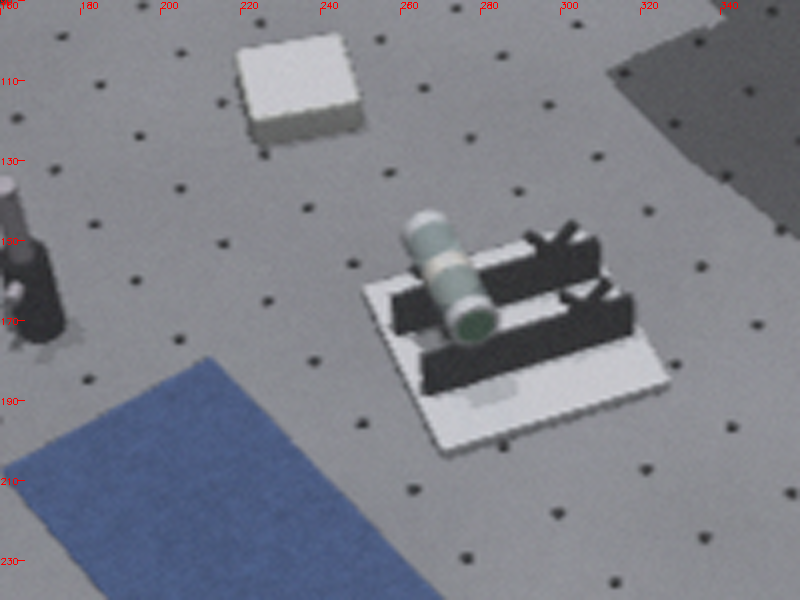

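View pics/d_board.png

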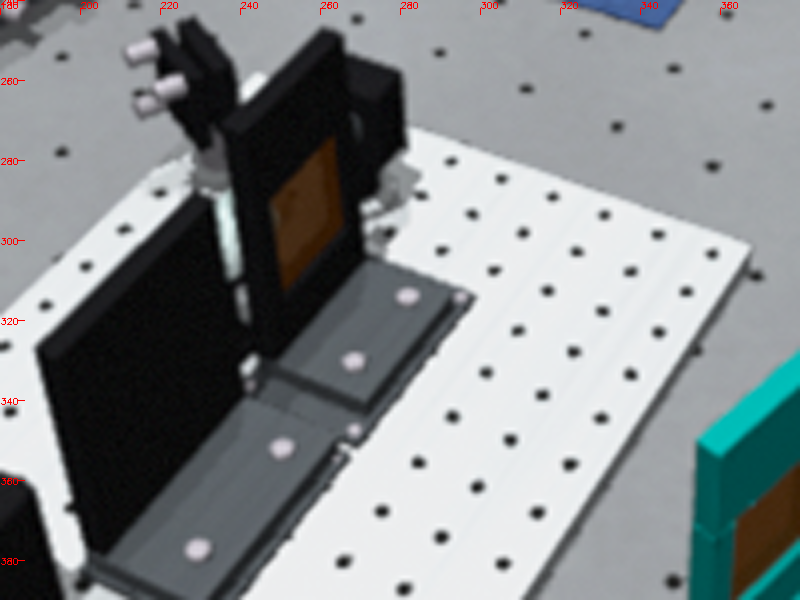

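View pics/d_rack.png

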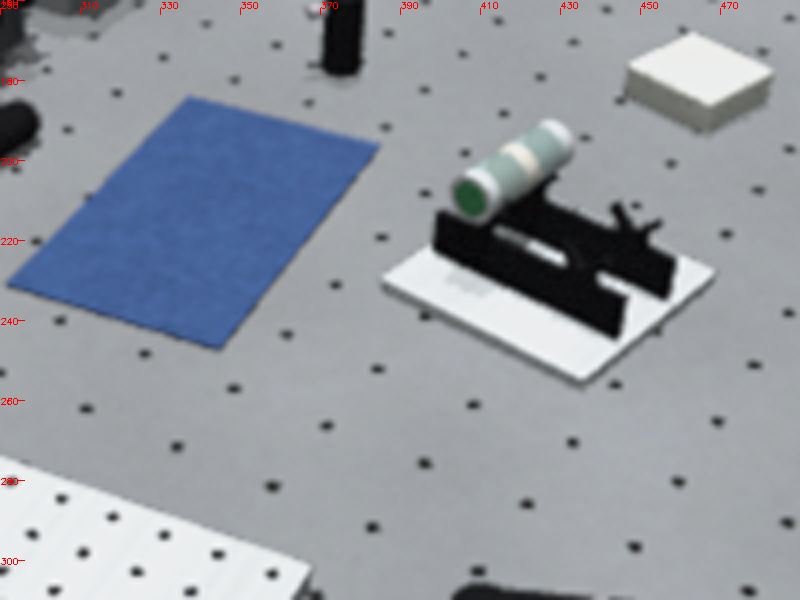

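```bash
cat > h.py <<'E'
import numpy as np, cv2, json, os
from scipy.spatial.transform import Rotation as Rn
CAL={}
def grab(name,fn=None):
    from workcell import sense, viewer
    s=sense(); f=viewer.grab_frame(name)
    K=np.array([[f["fx"],0,f["cx"]],[0,f["fy"],f["cy"]],[0,0,1.]])
    if name=="wrist":
        T=np.eye(4);T[:3,:3]=Rn.from_euler('xyz',s["tool_rot"]).as_matrix();T[:3,3]=s["position"]
        E=np.linalg.inv(T@np.array(f["mount"]))
    else: E=np.array(f["extrinsics"])
    if fn:
        cv2.imwrite(f"pics/{fn}.png",f["pixels"]); np.savez(f"pics/{fn}.npz",K=K,E=E)
    return f["pixels"],K,E,s
def load(fn):
    d=np.load(f"pics/{fn}.npz"); return d["K"],d["E"]
def ray(K,E,u,v):
    d=E[:3,:3].T@np.linalg.inv(K)@[u,v,1]; c=-E[:3,:3].T@E[:3,3]; return c,d/np.linalg.norm(d)
def atz(K,E,u,v,z):
    c,d=ray(K,E,u,v); return c+d*(z-c[2])/d[2]
def proj(K,E,p):
    q=K@(E[:3,:3]@np.asarray(p,float)+E[:3,3]); return q[:2]/q[2]
def tri(obs):
    A=np.zeros((3,3));b=np.zeros(3)
    for K,E,u,v in obs:
        c,d=ray(K,E,u,v);P=np.eye(3)-np.outer(d,d);A+=P;b+=P@c
    x=np.linalg.solve(A,b); return x,[np.linalg.norm((np.eye(3)-np.outer(ray(*o)[1],ray(*o)[1]))@(x-ray(*o)[0])) for o in obs]
def crop(im,x,y,w,h,k,n):
    o=cv2.resize(im[y:y+h,x:x+w],None,fx=k,fy=k,interpolation=cv2.INTER_CUBIC)
    for i in range(0,w,20): cv2.putText(o,str(x+i),(i*k,8),0,.3,(0,0,255));cv2.line(o,(i*k,8),(i*k,14),(0,0,255))
    for i in range(0,h,20): cv2.putText(o,str(y+i),(0,i*k+4),0,.3,(0,0,255));cv2.line(o,(18,i*k),(24,i*k),(0,0,255))
    cv2.imwrite("pics/"+n+".png",o)
E
python3 - <<'E'
from h import *
np.set_printoptions(precision=1,suppress=True)
_,Ks,Es,_=grab("scene","scene1");_,Kd,Ed,_=grab("side","side1")
S=lambda x,y:(245+x/4,255+y/4)
D=lambda x,y:(180+x/4,240+y/4)
R=lambda x,y:(160+x/4,90+y/4)
Q=lambda x,y:(290+x/4,160+y/4)
print("win top", [atz(Ks,Es,*S(*p),142) for p in ((400,143),(518,265))], "side",[atz(Kd,Ed,*D(*p),142) for p in ((228,120),(325,30))])
print("plain top", [atz(Ks,Es,*S(*p),127) for p in ((552,323),(724,500))],"side",[atz(Kd,Ed,*D(*p),127) for p in ((38,348),(205,195))])
print("long", [atz(Ks,Es,*S(*p),63) for p in ((375,330),(560,545),(462,432))])
print("short", [atz(Ks,Es,*R(*p),55) for p in ((428,225),(473,315),(448,265))],[atz(Kd,Ed,*Q(*p),55) for p in ((470,195),(555,140))])
print("rackbase", [atz(Ks,Es,*R(*p),8) for p in ((362,290),(440,450),(668,380))],[atz(Kd,Ed,*Q(*p),8) for p in ((380,280),(582,382),(714,273))])
print("mat scene",[atz(Ks,Es,*p,3) for p in ((162,209),(212,181),(273,242),(221,275))])
print("mat side",[atz(Kd,Ed,*Q(*p),3) for p in ((190,97),(378,147),(220,348),(8,284))])
print("board corner",atz(Ks,Es,*S(480,10),13),atz(Kd,Ed,*D(748,245),13), atz(Ks,Es,249,337,13))
E
```

```text
win top [array([575.1, 150.8, 142. ]), array([569.3, 213.6, 142. ])] side [array([575.3, 212.7, 142. ]), array([579.3, 154.7, 142. ])]
plain top [array([567. , 232.2, 127. ]), array([558.9, 314.9, 127. ])] side [array([565. , 316.2, 127. ]), array([568.8, 234.5, 127. ])]
long [array([599. , 174.4,  63. ]), array([592.1, 279.9,  63. ]), array([595.8, 225.9,  63. ])]
short [array([ 477.6, -251.3,   55. ]), array([ 490.6, -186.3,   55. ]), array([ 483.5, -221.9,   55. ])] [array([ 495.7, -180.4,   55. ]), array([ 481.6, -249.9,   55. ])]
rackbase [array([ 507.2, -273.4,    8. ]), array([ 528.4, -158.5,    8. ]), array([ 411.4, -136.9,    8. ])] [array([ 527.4, -153.7,    8. ]), array([ 410.1, -131.7,    8. ]), array([ 389.4, -249.2,    8. ])]
mat scene [array([ 707.9, -260.8,    3. ]), array([ 594.5, -274.5,    3. ]), array([570.1, -76.7,   3. ]), array([683.3, -63.6,   3. ])]
mat side [array([ 707.3, -262.6,    3. ]), array([ 590.4, -272.4,    3. ]), array([568.9, -68.6,   3. ]), array([686.2, -56.2,   3. ])]
board corner [454.5  48.7  13. ] [455.  49.  13.] [702.8  74.4  13. ]
```

```bash
cat >> h.py <<'E'
def go(x,y,z,yaw):
    "row to target TCP from current measured pose; yaw of tool x axis (half-turn resolved to nearest)"
    from workcell import sense
    s=sense(); R=Rn.from_euler('xyz',s["tool_rot"]).as_matrix()
    d=R.T@(np.array([x,y,z])-s["position"])/10
    cy=np.arctan2(R[1,0],R[0,0]); t=-(yaw-cy)
    print("row",np.round(d,2),"turn",round(t,3),"pos",np.round(s["position"],1),"yaw",round(cy,4),"t",round(s["clock"],2),"w",round(s["width"],1),"F",np.round(s["contact_force"],1))
E
python3 -c "
from h import *
go(560,230,470,.09)"
```

```text
row [-64.76 -59.74  -6.5 ] turn -1.433 pos [ 124.2 -535.7  404.3] yaw -1.343 t 0.25 w 85.3 F [-0.2 -0.7 -0. ]
```

```bash
python3 -m jog '[[[-64.8,-59.7,-6.6,-1.433],[-64.8,-59.7,-6.6,-1.433],[-64.8,-59.7,-6.6,-1.433],[-64.8,-59.7,-6.6,-1.433],[-64.8,-59.7,-6.6,-1.433],[-64.8,-59.7,-6.6,-1.433],[-64.8,-59.7,-6.6,-1.433],[-64.8,-59.7,-6.6,-1.433],[-64.8,-59.7,-6.6,-1.433],[-64.8,-59.7,-6.6,-1.433]]]'; python3 -c "
from h import *
go(560,230,470,.09)"
```

```text
clock: 1.08
position: [329.7, -172.5, 436.2]
tool_rot: [3.141, -0.001, -0.088]
contact_force: [1.3, -0.1, -0.3]
width: 85.8
row [ 19.42 -42.11  -3.39] turn -0.178 pos [ 329.7 -172.5  436.2] yaw -0.0875 t 1.08 w 85.8 F [ 1.3 -0.1 -0.3]
```

```bash
python3 -m jog '[[[19.4,-42.1,-3.4,-0.178],[19.4,-42.1,-3.4,-0.178],[19.4,-42.1,-3.4,-0.178],[19.4,-42.1,-3.4,-0.178],[19.4,-42.1,-3.4,-0.178],[19.4,-42.1,-3.4,-0.178],[19.4,-42.1,-3.4,-0.178],[19.4,-42.1,-3.4,-0.178],[19.4,-42.1,-3.4,-0.178],[19.4,-42.1,-3.4,-0.178]]]';python3 -m jog '[[[0,0,0,0],[0,0,0,0],[0,0,0,0],[0,0,0,0]]]'; python3 -c "
from h import *
go(560,230,470,.09)
grab('wrist','w1')"
```

```text
clock: 1.92
position: [538.1, 187.4, 466.4]
tool_rot: [3.141, -0.0, 0.086]
contact_force: [1.2, -0.8, 0.5]
width: 85.4
clock: 2.25
position: [537.2, 184.2, 466.2]
tool_rot: [3.141, 0.001, 0.084]
contact_force: [0.5, -0.8, 0.1]
width: 85.3
row [ 2.65 -4.37 -0.38] turn -0.006 pos [537.2 184.2 466.2] yaw 0.0842 t 2.25 w 85.3 F [ 0.5 -0.8  0.1]
```

View pics/w1.png

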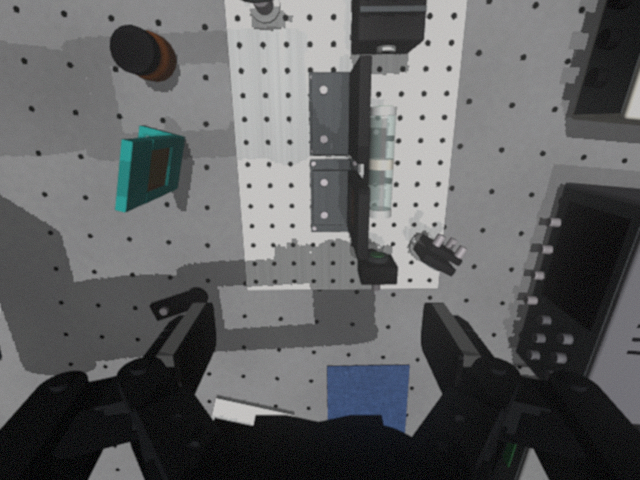

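```bash
python3 -c "
from h import *
crop(cv2.imread('pics/w1.png'),300,45,140,250,4,'w1c')
o=cv2.imread('pics/w1c.png');print(o.shape)
cv2.imwrite('pics/w1a.png',o[:560]);cv2.imwrite('pics/w1b.png',o[440:])"
```

```text
(1000, 560, 3)
```

View pics/w1a.png

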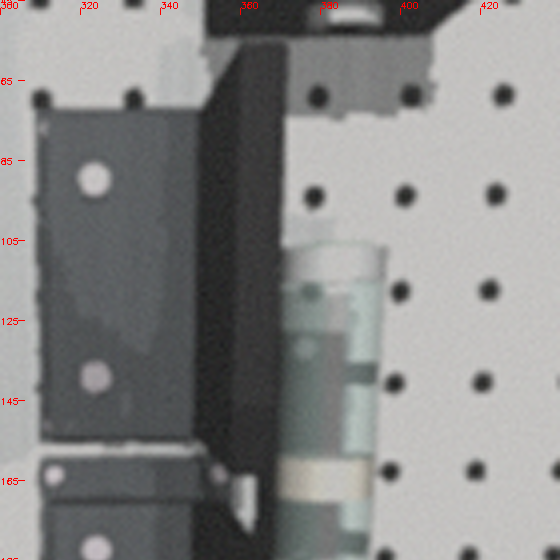

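View pics/w1b.png

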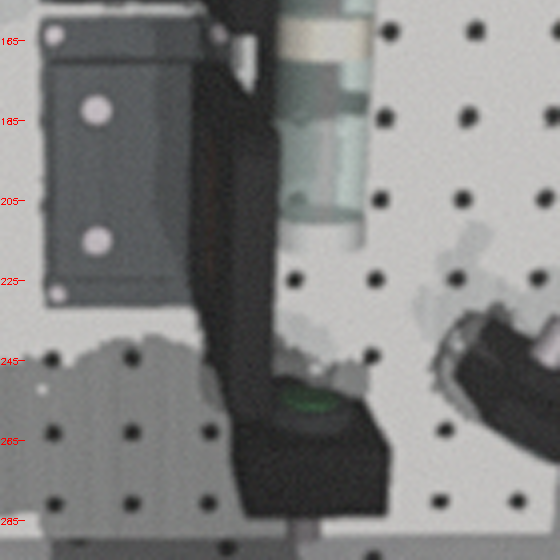

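Run:
```python
from h import *
np.set_printoptions(precision=1,suppress=True)
K,E=load('w1')
A=lambda x,y:(300+x/4,45+y/4)
B=lambda x,y:(300+x/4,155+y/4)
P=lambda n,f,z,*ps:print(n,*[atz(K,E,*f(*p),z) for p in ps])
P("plain top L/R far",A,127,(239,42),(286,42)); P("mid",A,127,(236,300),(281,300));P("win top",B,142,(235,180),(277,180),(231,360),(275,360))
P("plate L corners",A,17,(38,110),(40,438));P("plain foot",A,27,(38,110),(40,438))
P("plate R",B,17,(42,16),(47,306),)
P("foot R",B,27,(45,63),(48,270),)
P("long",A,63,(335,242),(325,480),)
P("long edges",A,63,(286,260),(386,260))
P("long end2 ",B,63,(320,245),);P("long edges",B,63,(278,240),(363,240))
P("det",B,80,(240,515),(388,515),(270,380),(360,395))
s=load("scene1");d=load("side1")
for p in [(374.5,321.25)]: print(tri([(*s,374.5,321.25),(*d,237,270)]))
print("mirror",tri([(*s,282,329),(*d,228,250)]))
```

```text
plain top L/R far [559.7 313.7 127. ] [568.9 314.4 127. ]
mid [564.8 265.9 127. ] [574.  266.7 127. ]
win top [570.5 202.2 142. ] [579.3 202.9 142. ] [574.3 162.4 142. ] [583.9 163.2 142. ]
plate L corners [517.7 311.5  17. ] [524.8 225.5  17. ]
plain foot [518.  310.3  27. ] [524.9 226.3  27. ]
plate R [525.7 220.4  17. ] [534.  133.3  17. ]
foot R [527.7 208.4  27. ] [533.3 147.5  27. ]
long [594.3 282.4  63. ] [599.7 224.9  63. ]
long edges [582.8 277.3  63. ] [607.4 279.3  63. ]
long end2  [605.9 170.6  63. ]
long edges [594.4 171.   63. ] [617.3 172.9  63. ]
det [591.   97.2  80. ] [631.4 100.5  80. ] [594.3 136.9  80. ] [618.7 134.7  80. ]
(array([571.3, 215.9, 146.5]), [np.float64(0.423763331980875), np.float64(0.42376333198095056)])
mirror (array([670.5, 131.6,  87.4]), [np.float64(3.7584583833065652), np.float64(3.7584583833064507)])
```

```bash
python3 -c "
from h import *
go(577.4,181.2,350,.091)"
```

```text
row [ 3.98  0.61 11.65] turn -0.007 pos [537.2 184.  466.5] yaw 0.0836 t 2.3 w 85.7 F [ 0.1 -0.3 -0.3]
```

```bash
python3 -m jog '[[[4,0.6,3,-0.007],[4,0.6,6,-0.007],[4,0.6,9,-0.007],[4,0.6,11.6,-0.007],[4,0.6,11.6,-0.007],[4,0.6,11.6,-0.007],[4,0.6,11.6,-0.007],[4,0.6,11.6,-0.007]]]' 5 70; python3 -c "
from h import *
go(577.4,181.2,282,.091)
grab('wrist','w2');grab('side','d2')"
```

```text
clock: 2.97
position: [578.7, 182.2, 353.2]
tool_rot: [-3.141, -0.005, 0.091]
contact_force: [-0.4, -0.4, 0.9]
width: 49.5
row [-0.17  0.09  7.12] turn 0.0 pos [578.7 182.2 353.2] yaw 0.0914 t 2.97 w 49.5 F [-0.4 -0.4  0.9]
```

View pics/w2.png

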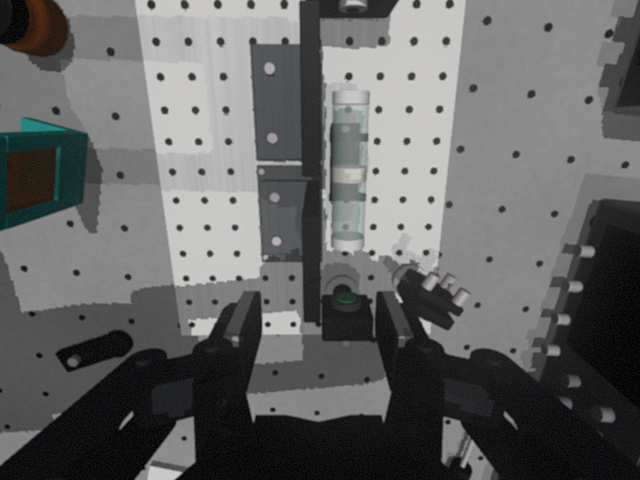

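View pics/d2.png

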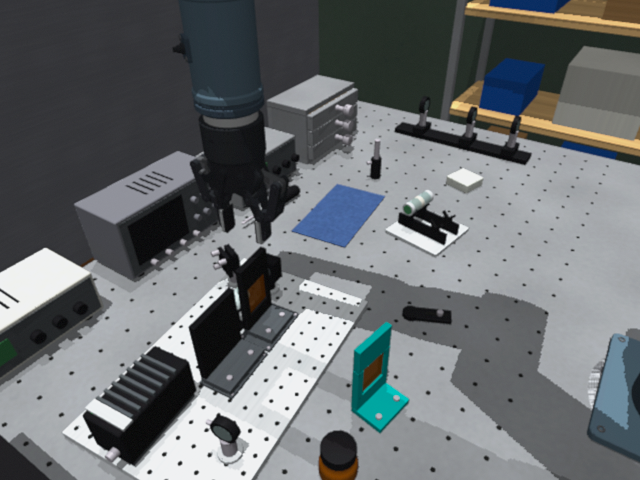

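```bash
python3 - <<'E'
from h import *
np.set_printoptions(precision=1,suppress=True)
w=load('w2');d=load('d2');s=load('scene1')
for p in [(577.4,181.2,142),(574.5,213,142),(580.3,149.3,142),(577.4,181.2,17),(568.5,272.5,127),(578.7,182.2,198),(600,227,63)]:
    print(p,proj(*w,p),proj(*d,p),proj(*s,p))
E
python3 -c "
from h import *
crop(cv2.imread('pics/w2.png'),240,140,150,200,4,'w2c');o=cv2.imread('pics/w2c.png');cv2.imwrite('pics/w2c.png',o[:800]);cv2.imwrite('pics/w2cc.png',o[200:800])"
```

```text
(577.4, 181.2, 142) [312.4 271.1] [250.5 257.5] [356.  306.9]
(574.5, 213, 142) [312.1 214.9] [237.3 270.3] [371.2 322.7]
(580.3, 149.3, 142) [312.7 322.2] [263.1 245.4] [341.4 291.7]
(577.4, 181.2, 17) [314.  215.2] [258.4 319.2] [351.6 347.9]
(568.5, 272.5, 127) [310.6  94.5] [211.9 305.3] [400.2 358.8]
(578.7, 182.2, 198) [314.3 324.4] [245.3 225.3] [358.  286.1]
(600, 227, 63) [350.  172.5] [224.  310.2] [358.6 365. ]
```

View pics/w2cc.png

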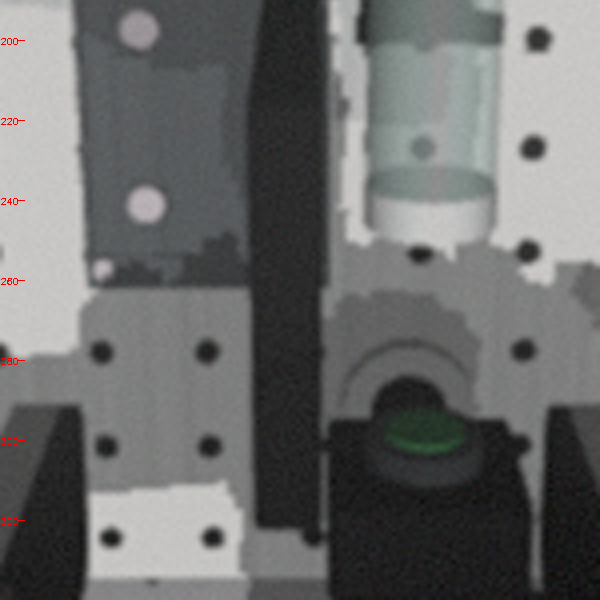

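```bash
python3 -m jog '[[[-0.15,0.1,2,0],[-0.15,0.1,4,0],[-0.15,0.1,5.5,0],[-0.15,0.1,6.6,0],[-0.15,0.1,7.1,0],[-0.15,0.1,7.1,0],[-0.15,0.1,7.1,0]]]'; python3 -c "
from h import *
go(577.4,181.2,282,.091)"; python3 -m jog '[[[0,0,0,0],[0,0,0,0],[0,0,0,0],[0,0,0,0],[0,0,0,0],[0,0,0,0],[0,0,0,0],[0,0,0,0]]]' 0 70;  python3 -c "
from h import *
go(577.4,181.2,282,.091);grab('side','d3')"
```

```text
clock: 3.65
position: [577.0, 181.5, 280.1]
tool_rot: [-3.142, -0.001, 0.092]
contact_force: [-0.2, 1.2, 0.3]
width: 49.7
row [ 0.03  0.03 -0.19] turn 0.001 pos [577.  181.5 280.1] yaw 0.0921 t 3.65 w 49.7 F [-0.2  1.2  0.3]
clock: 4.32
position: [576.8, 181.4, 280.2]
tool_rot: [-3.142, -0.001, 0.092]
contact_force: [-1.1, -0.3, 5.8]
width: 9.0
row [ 0.06  0.03 -0.18] turn 0.001 pos [576.8 181.4 280.2] yaw 0.092 t 4.32 w 9.0 F [-1.1 -0.3  5.8]
```

View pics/d3.png

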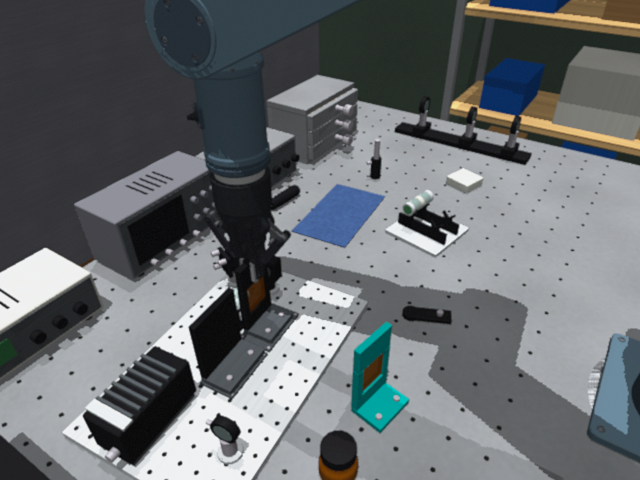

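```bash
python3 -m jog '[[[0,0,-0.3,0],[0,0,-1,0],[0,0,-2.5,0],[0,0,-5,0],[0,0,-8,0],[0,0,-11,0],[0,0,-13.5,0],[0,0,-15,0],[0,0,-15,0]]]'; python3 -c "
from h import *
go(665.2,-222.3,430,.115)"
```

```text
clock: 5.12
position: [577.1, 181.5, 433.6]
tool_rot: [-3.141, -0.007, 0.092]
contact_force: [0.3, 0.6, -2.5]
width: 9.1
row [ 5.05 41.02  0.39] turn -0.023 pos [577.1 181.5 433.6] yaw 0.0921 t 5.12 w 9.1 F [ 0.3  0.6 -2.5]
```

```bash
python3 -m jog '[[[0.2,2,0,0],[0.6,5,0,-0.01],[1,9,0,-0.02],[1.6,13,0,-0.02],[2.1,17,0,-0.023],[2.6,21,0,-0.023],[3.1,25,0,-0.023],[3.6,29,0,-0.023],[4,32,0,-0.023],[4.2,34,0,-0.023]]]';python3 -m jog '[[[0.2,2,0,0],[0.4,3.5,0,0],[0.6,5,0,0],[0.6,5,0,0],[0.6,5,0,0],[0.6,5,0,0]]]'; python3 -c "
from h import *
go(665.2,-222.3,430,.115)
grab('wrist','w3');grab('scene','s3');grab('side','d4')"
```

```text
clock: 5.95
position: [649.8, -157.2, 426.6]
tool_rot: [-3.141, 0.003, 0.112]
contact_force: [-0.8, 1.2, -3.3]
width: 8.9
clock: 6.45
position: [661.4, -201.5, 428.8]
tool_rot: [-3.14, 0.001, 0.116]
contact_force: [0.8, -0.1, -3.3]
width: 9.1
row [ 0.13  2.11 -0.12] turn 0.001 pos [ 661.4 -201.5  428.8] yaw 0.1156 t 6.45 w 9.1 F [ 0.8 -0.1 -3.3]
```

View pics/w3.png

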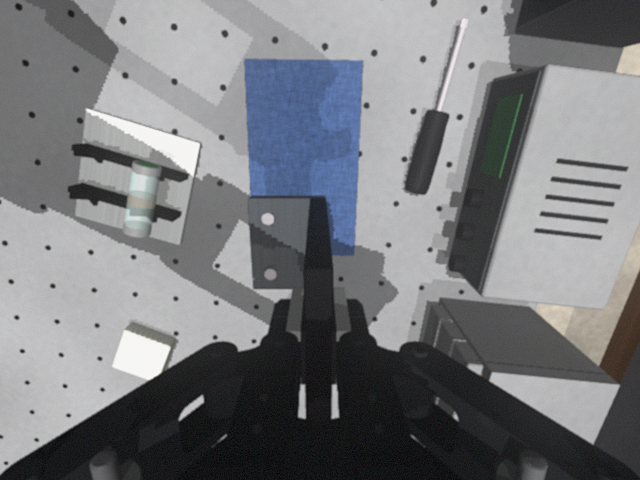

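View pics/s3.png

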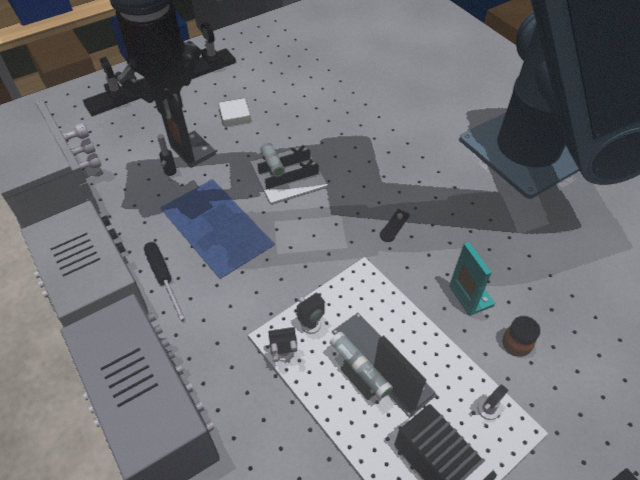

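View pics/d4.png

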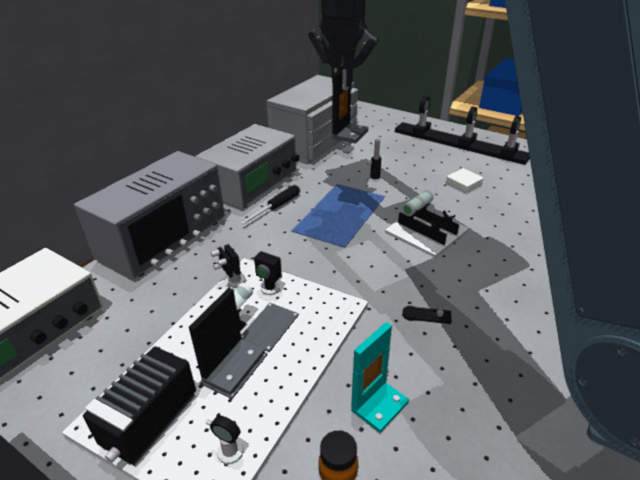

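```bash
python3 - <<'E'
from h import *
np.set_printoptions(precision=1,suppress=True)
w=load('w3');s=load('s3')
print("mat",[atz(*w,*p,3) for p in ((245,60),(363,60),(354,255))])
print("post",atz(*s,169,174,0),tri([(*s,161,138),(*load('d4'),377,142)]))
print("rack base",[atz(*w,*p,8) for p in ((89,109),(200,143),(182,245),(76,216))])
print("short",[atz(*w,*p,55) for p in ((146,166),(138,234))])
print("Vrows ends",[atz(*w,*p,45) for p in ((72,150),(187,178),(68,192),(180,216))])
E
python3 -c "
from h import *
crop(cv2.imread('pics/w3.png'),60,100,150,150,5,'w3c')"
```

```text
mat [array([572.8, -72.9,   3. ]), array([691. , -59.4,   3. ]), array([ 712.3, -268. ,    3. ])]
post [ 657.6 -341.9   -0. ] (array([ 652.9, -344.4,   90.9]), [np.float64(1.3034592952930453), np.float64(1.303459295293033)])
rack base [array([ 415.8, -138. ,    8. ]), array([ 530.4, -159.1,    8. ]), array([ 511.3, -276.8,    8. ]), array([ 392. , -255.6,    8. ])]
short [array([ 494.3, -182.2,   55. ]), array([ 484.1, -251.8,   55. ])]
Vrows ends [array([ 418.9, -176.7,   45. ]), array([ 529.7, -191.1,   45. ]), array([ 411. , -218.9,   45. ]), array([ 522.7, -231. ,   45. ])]
```

View pics/w3c.png

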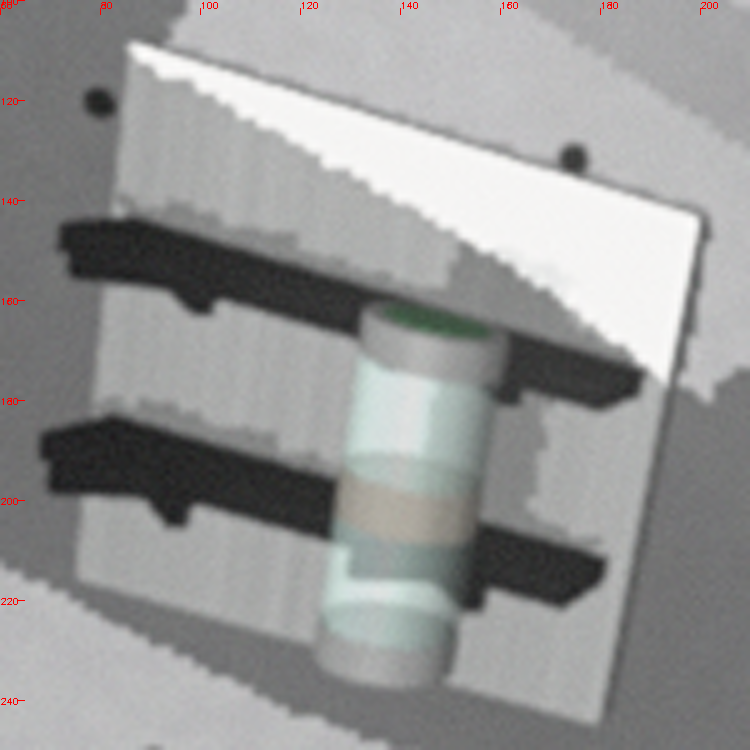

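```bash
python3 -c "
from h import *
go(666.8,-222.6,268,.105)"
```

```text
row [ 0.28  2.2  16.15] turn 0.011 pos [ 661.4 -201.1  429.5] yaw 0.1164 t 6.6 w 8.9 F [ 0.3  0.2 -3.3]
```

```bash
python3 -m jog '[[[0.2,1.2,1,0.01],[0.3,2.2,4,0.011],[0.3,2.2,7.5,0.011],[0.3,2.2,11,0.011],[0.3,2.2,13.5,0.011],[0.3,2.2,15,0.011],[0.3,2.2,15.7,0.011],[0.3,2.2,15.9,0.011],[0.3,2.2,15.9,0.011]]]'; python3 -c "
from h import *
go(666.8,-222.6,266.4,.105)"
```

```text
clock: 7.35
position: [667.2, -224.0, 270.3]
tool_rot: [3.141, -0.0, 0.104]
contact_force: [0.4, 0.4, -3.9]
width: 8.7
row [-0.02 -0.14  0.39] turn -0.001 pos [ 667.2 -224.   270.3] yaw 0.104 t 7.35 w 8.7 F [ 0.4  0.4 -3.9]
```

```bash
python3 -m jog '[[[0,0,0.15,0],[0,0,0.3,0],[0,0,0.42,0],[0,0,0.42,0],[0,0,0.42,0]]]'; python3 -c "
from h import *
go(666.8,-222.6,266.4,.105)"
```

```text
clock: 7.77
position: [667.0, -223.8, 266.7]
tool_rot: [3.141, -0.001, 0.104]
contact_force: [-0.2, -0.4, -4.1]
width: 8.9
row [-0.   -0.12  0.03] turn -0.001 pos [ 667.  -223.8  266.7] yaw 0.104 t 7.77 w 8.9 F [-0.2 -0.4 -4.1]
```

```bash
python3 -m jog '[[[0,0,0.05,0],[0,0,0.1,0],[0,0,0.1,0],[0,0,0.1,0]]]'; python3 -c "
from h import *
go(666.8,-222.6,266.4,.105);grab('side','d5');crop(cv2.imread('pics/d5.png'),280,120,160,120,5,'d5c')"
```

```text
clock: 8.1
position: [667.0, -223.8, 266.6]
tool_rot: [3.141, -0.001, 0.104]
contact_force: [-1.7, 1.1, 5.6]
width: 9.2
row [-0.01 -0.12  0.02] turn -0.001 pos [ 667.  -223.8  266.6] yaw 0.1041 t 8.1 w 9.2 F [-1.7  1.1  5.6]
```

View pics/d5c.png

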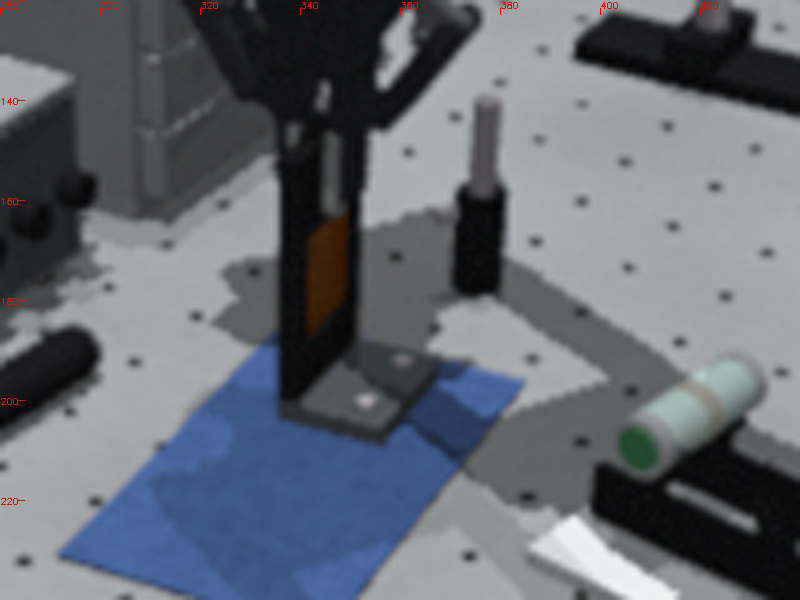

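The window shield stands on the mat (foot at ~(355,202)) and the force shows contact. Releasing.

```bash
python3 -m jog '[[[0,0,0,0],[0,0,0,0],[0,0,0,0],[0,0,0,0]]]' 5; python3 -m jog '[[[0,0,-1,0],[0,0,-3,0],[0,0,-6,0],[0,0,-9,0],[0,0,-12,0],[0,0,-14,0],[0,0,-15,0],[0,0,-15,0]]]';python3 -c "
from h import *
go(568.6,272.4,430,.091);grab('side','d6');crop(cv2.imread('pics/d6.png'),280,120,160,120,5,'d6c')"
```

```text
clock: 8.48
position: [667.0, -223.9, 264.9]
tool_rot: [-3.142, -0.0, 0.104]
contact_force: [0.4, -0.1, 0.7]
width: 50.0
clock: 9.15
position: [667.2, -223.9, 418.9]
tool_rot: [3.138, -0.005, 0.104]
contact_force: [0.9, 1.2, -0.2]
width: 49.9
row [ -4.64 -50.38  -1.3 ] turn 0.013 pos [ 667.2 -223.9  418.9] yaw 0.104 t 9.15 w 49.9 F [ 0.9  1.2 -0.2]
```

View pics/d6c.png

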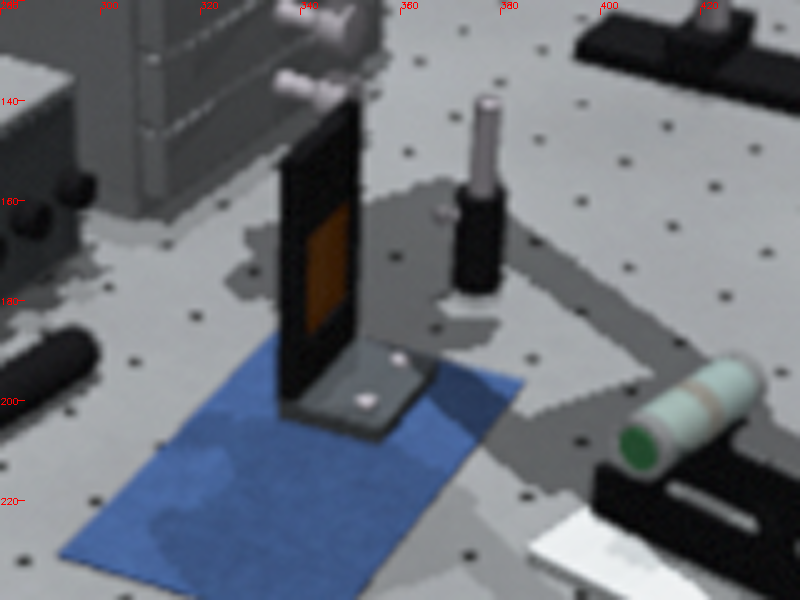

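Window shield is upright on the mat. Back to the plain shield.

```bash
python3 -m jog '[[[-4.6,-50.4,0,0.013],[-4.6,-50.4,0,0.013],[-4.6,-50.4,0,0.013],[-4.6,-50.4,0,0.013],[-4.6,-50.4,0,0.013],[-4.6,-50.4,0,0.013],[-4.6,-50.4,0,0.013],[-4.6,-50.4,0,0.013],[-4.6,-50.4,0,0.013],[-4.6,-50.4,0,0.013]]]'; python3 -c "
from h import *
go(568.6,272.4,340,.091)"
```

```text
clock: 10.03
position: [585.0, 186.8, 412.6]
tool_rot: [3.141, 0.004, 0.091]
contact_force: [1.7, 0.1, 0.1]
width: 50.3
row [-0.82 -8.68  7.26] turn -0.0 pos [585.  186.8 412.6] yaw 0.0908 t 10.03 w 50.3 F [1.7 0.1 0.1]
```

```bash
python3 -m jog '[[[-0.4,-3,1,0],[-0.8,-6,3,0],[-0.8,-8.7,5,0],[-0.8,-8.7,6,0],[-0.8,-8.7,7,0],[-0.8,-8.7,7,0],[-0.8,-8.7,7,0]]]'; python3 -c "
from h import *
go(568.6,272.4,268,.091);grab('wrist','w4');
w=load('w4')
for p in [(568.6,272.4,127),(564.8,314.2,127),(572.4,230.6,127)]: print(proj(*w,p))
crop(cv2.imread('pics/w4.png'),240,170,150,150,4,'w4c')"
```

```text
clock: 10.62
position: [570.4, 269.8, 343.8]
tool_rot: [3.141, 0.003, 0.09]
contact_force: [-0.0, 0.3, 0.8]
width: 50.1
row [-0.14 -0.28  7.58] turn -0.001 pos [570.4 269.8 343.8] yaw 0.0899 t 10.62 w 50.1 F [-0.   0.3  0.8]
[314.96877507 260.81453509]
[314.604945   186.65198268]
[315.28884216 326.05650708]
```

View pics/w4c.png

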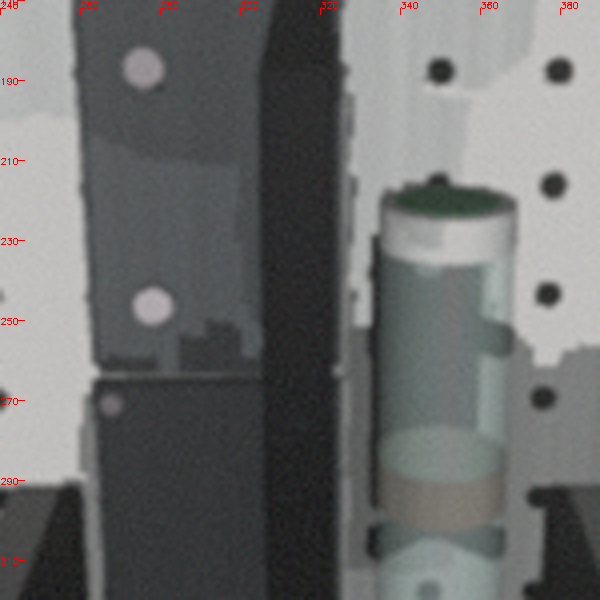

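```bash
python3 -m jog '[[[-0.15,-0.25,2,0],[-0.15,-0.25,4,0],[-0.15,-0.25,6,0],[-0.15,-0.25,7.2,0],[-0.15,-0.25,7.6,0],[-0.15,-0.25,7.6,0],[-0.15,-0.25,7.6,0]]]'; python3 -m jog '[[[0,0,0,0],[0,0,0,0],[0,0,0,0],[0,0,0,0],[0,0,0,0],[0,0,0,0],[0,0,0,0],[0,0,0,0]]]' 0 80;  python3 -c "
from h import *
go(568.6,272.4,267,.091)"
```

```text
clock: 11.25
position: [569.3, 272.9, 270.2]
tool_rot: [-3.141, -0.002, 0.09]
contact_force: [-0.8, 0.3, 1.0]
width: 50.1
clock: 11.92
position: [568.7, 273.4, 270.3]
tool_rot: [-3.141, -0.001, 0.091]
contact_force: [-2.7, -0.9, 6.1]
width: 9.0
row [-0.01  0.1   0.33] turn 0.0 pos [568.7 273.4 270.3] yaw 0.0912 t 11.92 w 9.0 F [-2.7 -0.9  6.1]
```

```bash
python3 -m jog '[[[0,0,-0.3,0],[0,0,-1,0],[0,0,-2.5,0],[0,0,-5,0],[0,0,-8,0],[0,0,-11,0],[0,0,-13.5,0],[0,0,-15,0],[0,0,-15,0]]]'; python3 -c "
from h import *
go(655.6,-117.2,420,.105)"
```

```text
clock: 12.67
position: [569.1, 273.4, 423.5]
tool_rot: [-3.14, -0.007, 0.091]
contact_force: [0.8, 1.2, -4.8]
width: 8.9
row [ 5.06 39.69  0.33] turn -0.014 pos [569.1 273.4 423.5] yaw 0.0911 t 12.67 w 8.9 F [ 0.8  1.2 -4.8]
```

```bash
python3 -m jog '[[[0.3,2,0,0],[0.7,5,0,-0.01],[1.2,9,0,-0.014],[1.7,13,0,-0.014],[2.2,17,0,-0.014],[2.7,21,0,-0.014],[3.2,25,0,-0.014],[3.7,29,0,-0.014],[4.1,32,0,-0.014],[4.4,34.5,0,-0.014]]]';python3 -m jog '[[[0.2,2,0,0],[0.4,3.5,0,0],[0.5,4.3,0,0],[0.5,4.3,0,0],[0.5,4.3,0,0],[0.5,4.3,0,0]]]'; python3 -c "
from h import *
go(655.6,-117.2,260,.105)"
```

```text
clock: 13.5
position: [643.7, -69.4, 416.6]
tool_rot: [-3.141, 0.003, 0.103]
contact_force: [1.4, 0.6, -5.5]
width: 8.6
clock: 14.0
position: [653.1, -107.1, 418.8]
tool_rot: [-3.14, 0.001, 0.106]
contact_force: [-0.3, 1.0, -5.6]
width: 8.9
row [ 0.15  1.05 15.88] turn 0.001 pos [ 653.1 -107.1  418.8] yaw 0.1063 t 14.0 w 8.9 F [-0.3  1.  -5.6]
```

```bash
python3 -m jog '[[[0.15,1,1,0],[0.15,1,4,0],[0.15,1,7.5,0],[0.15,1,11,0],[0.15,1,13.5,0],[0.15,1,15,0],[0.15,1,15.6,0],[0.15,1,15.8,0],[0.15,1,15.8,0]]]'; python3 -c "
from h import *
go(655.6,-117.2,256,.105)"
```

```text
clock: 14.75
position: [656.1, -118.1, 261.3]
tool_rot: [3.141, -0.0, 0.106]
contact_force: [0.8, -0.1, -4.2]
width: 8.8
row [-0.04 -0.1   0.53] turn 0.001 pos [ 656.1 -118.1  261.3] yaw 0.1057 t 14.75 w 8.8 F [ 0.8 -0.1 -4.2]
```

```bash
python3 -m jog '[[[0,0,0.2,0],[0,0,0.4,0],[0,0,0.5,0],[0,0,0.6,0],[0,0,0.6,0],[0,0,0.6,0]]]'; python3 -c "
from h import *
go(655.6,-117.2,256,.105);grab('side','d7');crop(cv2.imread('pics/d7.png'),280,120,160,120,5,'d7c')"
```

```text
clock: 15.25
position: [656.1, -118.5, 256.6]
tool_rot: [3.141, -0.002, 0.105]
contact_force: [-0.4, 0.5, 3.9]
width: 8.4
row [-0.03 -0.13  0.06] turn -0.0 pos [ 656.1 -118.5  256.6] yaw 0.105 t 15.25 w 8.4 F [-0.4  0.5  3.9]
```

View pics/d7c.png

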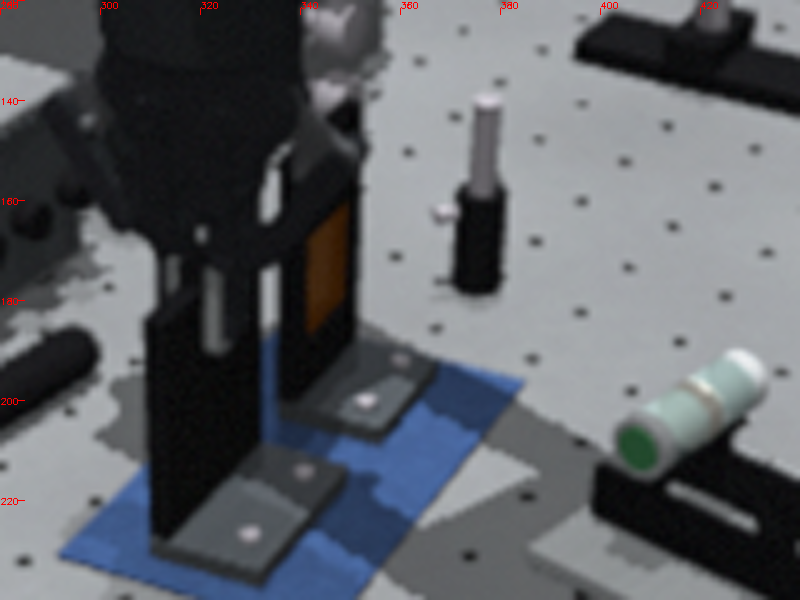

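Both feet flat on the mat (plain foot ~(250,575 crop)); contact felt. Release.

```bash
python3 -m jog '[[[0,0,0,0],[0,0,0,0],[0,0,0,0],[0,0,0,0]]]' 5; python3 -m jog '[[[0,0,-1,0],[0,0,-3,0],[0,0,-6,0],[0,0,-9,0],[0,0,-11,0],[0,0,-13,0],[0,0,-13,0]]]';python3 -c "
from h import *
go(595,200,380,.091);grab('side','d8');crop(cv2.imread('pics/d8.png'),280,120,160,120,5,'d8c')"
```

```text
clock: 15.63
position: [655.8, -118.4, 255.1]
tool_rot: [3.142, -0.0, 0.105]
contact_force: [0.5, 0.5, 0.2]
width: 49.9
clock: 16.22
position: [656.5, -118.6, 391.4]
tool_rot: [3.137, -0.009, 0.105]
contact_force: [0.0, 0.0, 1.1]
width: 50.1
row [ -2.79 -32.33   0.98] turn 0.014 pos [ 656.5 -118.6  391.4] yaw 0.1052 t 16.22 w 50.1 F [0.  0.  1.1]
```

View pics/d8c.png

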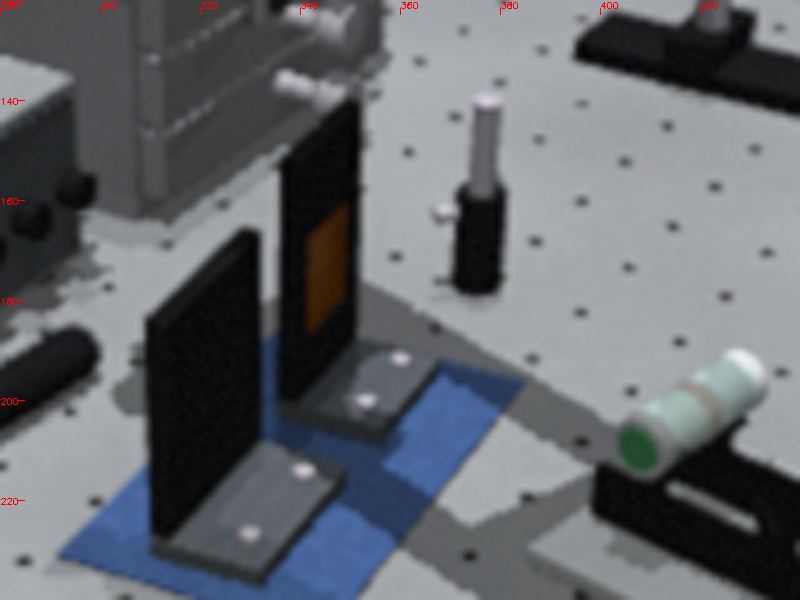

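Both shields stand upright on the mat. Now the view above the cradle.

```bash
python3 -m jog '[[[-2.8,-32.3,0,0.014],[-2.8,-32.3,0,0.014],[-2.8,-32.3,0,0.014],[-2.8,-32.3,0,0.014],[-2.8,-32.3,0,0.014],[-2.8,-32.3,0,0.014],[-2.8,-32.3,0,0.014],[-2.8,-32.3,0,0.014],[-2.8,-32.3,0,0.014],[-2.8,-32.3,0,0.014]]]'; python3 -m jog '[[[0,0,0,0],[0,0,0,0],[0,0,0,0]]]'; python3 -c "
from h import *
go(600,226,300,.091);grab('wrist','w5');grab('side','d9');grab('scene','s9')
crop(cv2.imread('pics/d9.png'),180,240,160,120,5,'d9c')
crop(cv2.imread('pics/s9.png'),290,300,160,120,5,'s9c')"
```

```text
clock: 17.1
position: [593.1, 201.9, 383.9]
tool_rot: [3.141, 0.002, 0.095]
contact_force: [-0.2, -0.7, -0.4]
width: 50.2
clock: 17.35
position: [594.5, 198.4, 384.7]
tool_rot: [3.141, 0.001, 0.089]
contact_force: [-0.4, -0.1, 0.8]
width: 49.8
row [ 0.8  -2.7   8.47] turn -0.002 pos [594.5 198.4 384.7] yaw 0.0889 t 17.35 w 49.8 F [-0.4 -0.1  0.8]
```

View pics/w5.png

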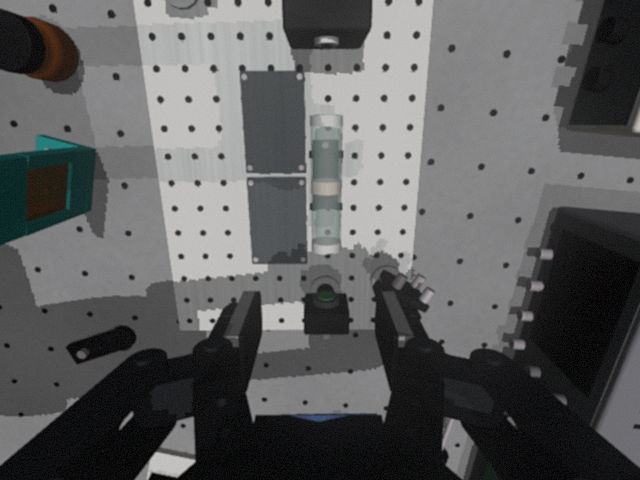

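View pics/d9c.png

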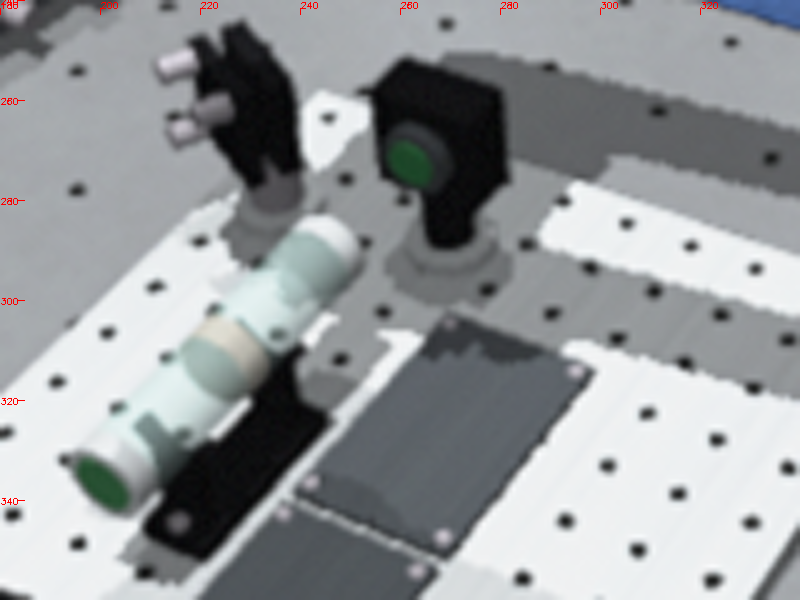

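View pics/s9c.png

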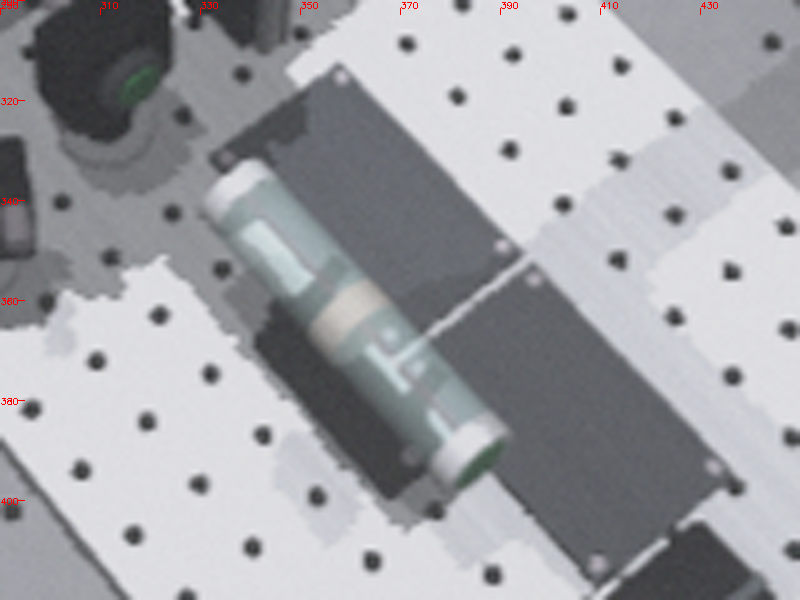

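```bash
python3 -c "
from h import *
crop(cv2.imread('pics/w5.png'),260,100,120,170,5,'w5c')"
```

```text
(no output)
```

View pics/w5c.png

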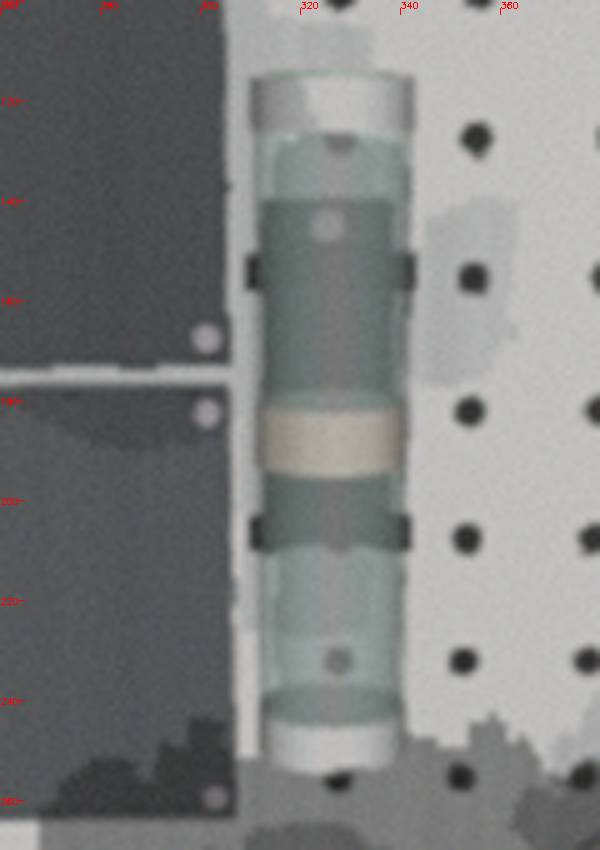

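Run:
```python
from h import *
np.set_printoptions(precision=1,suppress=True)
w=load('w5');d=load('d9');s=load('s9')
C=lambda x,y:(260+x/5,100+y/5)
print("V tips",[atz(*w,*C(*p),57) for p in ((250,272),(413,272),(252,532),(410,532))])
a=[atz(*w,*C(*p),57)[:2] for p in ((250,272),(413,272),(252,532),(410,532))];print("cradle",np.mean(a,0))
print("cell ends top",atz(*w,*C(332,75),75.5),atz(*w,*C(332,768),75.5),"belt",atz(*w,*C(331,442),75.5))
print("cell edges at belt z63",atz(*w,*C(258,440),63),atz(*w,*C(405,440),63))
D=lambda x,y:(180+x/5,240+y/5);S=lambda x,y:(290+x/5,300+y/5)
print("+y end face",tri([(*d,*D(104,485)),(*s,*S(478,462))]))
print("plates",[atz(*w,*p,17) for p in ((240.5,71),(305,71),(252,262),(306.5,262.5))])
```

```text
V tips [array([583.8, 250. ,  57. ]), array([610.4, 252.3,  57. ]), array([587.7, 206.7,  57. ]), array([614.6, 209.1,  57. ])]
cradle [599.1 229.5]
cell ends top [593.9 281.1  75.5] [604.3 171.9  75.5] belt [599.  226.5  75.5]
cell edges at belt z63 [587.4 223.6  63. ] [611.6 225.7  63. ]
+y end face (array([592.3, 282.3,  61.8]), [np.float64(0.9301133935046858), np.float64(0.930113393504594)])
plates [array([517.4, 311.8,  17. ]), array([573.2, 316.7,  17. ]), array([532.9, 134.5,  17. ]), array([588.3, 138.9,  17. ])]
```

```bash
python3 -c "
from h import *
go(599.3,228.2,217,.091)"
```

```text
row [ 0.75 -2.89 16.8 ] turn -0.002 pos [594.4 198.7 385. ] yaw 0.0891 t 17.5 w 50.0 F [0.2 0.1 0.1]
```

```bash
python3 -m jog '[[[0.75,-1.5,2,-0.002],[0.75,-2.9,5,-0.002],[0.75,-2.9,8,-0.002],[0.75,-2.9,10.5,-0.002],[0.75,-2.9,12,-0.002],[0.75,-2.9,12,-0.002],[0.75,-2.9,12,-0.002],[0.75,-2.9,12,-0.002]]]' 5 30; python3 -c "
from h import *
go(599.3,228.2,217,.091);grab('wrist','w6')"
```

```text
clock: 18.17
position: [599.7, 229.2, 266.5]
tool_rot: [-3.141, -0.002, 0.092]
contact_force: [0.4, -0.3, 0.5]
width: 50.1
row [-0.06  0.1   4.95] turn 0.001 pos [599.7 229.2 266.5] yaw 0.0924 t 18.17 w 50.1 F [ 0.4 -0.3  0.5]
```

View pics/w6.png

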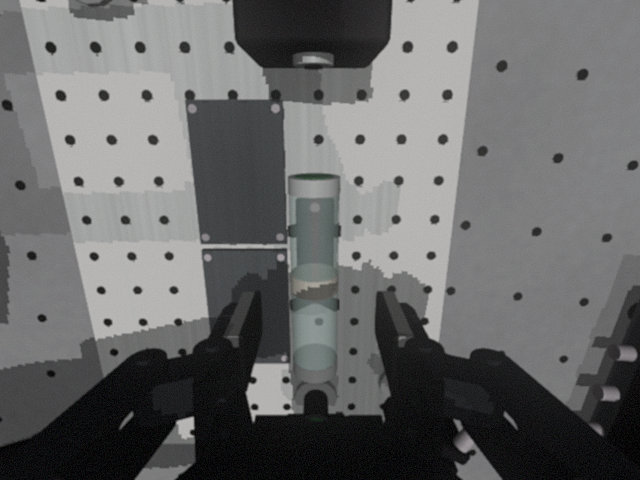

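```bash
python3 -m jog '[[[-0.05,0.1,1.5,0],[-0.05,0.1,3,0],[-0.05,0.1,4.2,0],[-0.05,0.1,4.9,0],[-0.05,0.1,4.9,0],[-0.05,0.1,4.9,0]]]'; python3 -c "
from h import *
w=load('w6');print(proj(*w,(599.3,228.2,63)),proj(*w,(595.3,272,63)))
go(599.3,228.2,217,.091)"
```

```text
clock: 18.72
position: [598.7, 228.4, 216.4]
tool_rot: [-3.142, -0.0, 0.093]
contact_force: [0.1, 0.5, -0.4]
width: 50.2
[314.99674056 276.98407455] [314.7799641  195.16904385]
row [ 0.06  0.03 -0.06] turn 0.002 pos [598.7 228.4 216.4] yaw 0.0929 t 18.72 w 50.2 F [ 0.1  0.5 -0.4]
```

```bash
python3 -m jog '[[[0.05,0,0,0],[0.05,0,0,0],[0.05,0,0,0],[0.05,0,0,0],[0.05,0,0,0],[0.05,0,0,0],[0.05,0,0,0]]]' 0 30; python3 -c "
from h import *
go(599.3,228.2,217,.091);grab('side','d10');crop(cv2.imread('pics/d10.png'),180,220,160,120,5,'d10c')"
```

```text
clock: 19.3
position: [598.3, 228.5, 217.1]
tool_rot: [3.142, 0.001, 0.093]
contact_force: [-4.5, -1.1, 6.1]
width: 24.4
row [0.09 0.04 0.01] turn 0.002 pos [598.3 228.5 217.1] yaw 0.0933 t 19.3 w 24.4 F [-4.5 -1.1  6.1]
```

View pics/d10c.png

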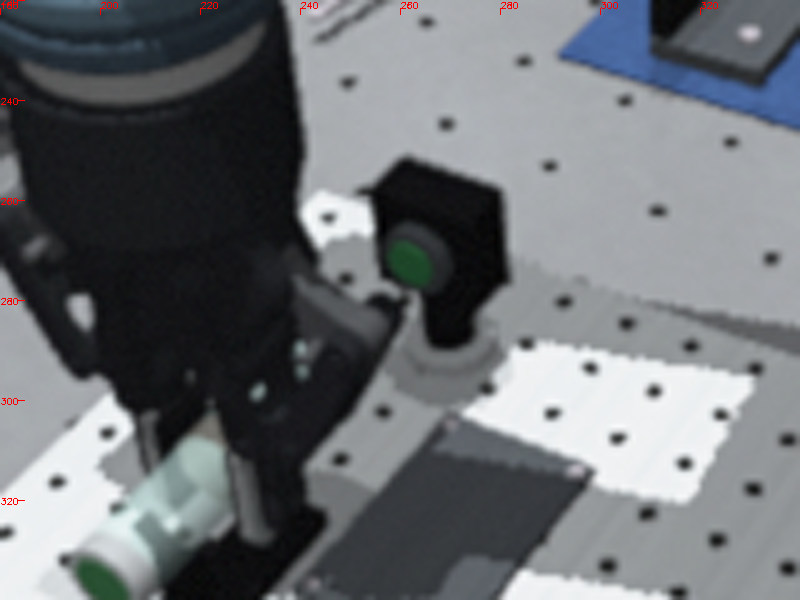

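```bash
python3 -m jog '[[[0,0,-0.3,0],[0,0,-1,0],[0,0,-2.5,0],[0,0,-5,0],[0,0,-8,0],[0,0,-11,0],[0,0,-14,0],[0,0,-14.5,0],[0,0,-14.5,0]]]'; python3 -c "
from h import *
go(530,-215,362,-.18)"
```

```text
clock: 20.1
position: [599.8, 228.7, 365.0]
tool_rot: [-3.141, -0.008, 0.093]
contact_force: [0.3, -0.1, 0.1]
width: 24.3
row [-11.08  43.53   0.18] turn 0.273 pos [599.8 228.7 365. ] yaw 0.0931 t 20.1 w 24.3 F [ 0.3 -0.1  0.1]
```

```bash
python3 -m jog '[[[-0.5,2,0,0.03],[-1.2,5,0,0.06],[-2.3,9,0,0.1],[-3.3,13,0,0.14],[-4.3,17,0,0.18],[-5.3,21,0,0.22],[-6.4,25,0,0.273],[-7.4,29,0,0.273],[-8.4,33,0,0.273],[-9.4,37,0,0.273]]]';python3 -m jog '[[[0,2.5,0,0],[0,4.5,0,0],[0,6,0,0],[0,6.5,0,0],[0,6.5,0,0],[0,6.5,0,0]]]'; python3 -c "
from h import *
go(530,-215,362,-.18)
grab('wrist','w7')"
```

```text
clock: 20.93
position: [538.7, -150.3, 359.5]
tool_rot: [-3.141, 0.002, -0.18]
contact_force: [0.8, 0.6, -0.9]
width: 23.9
clock: 21.43
position: [528.0, -212.1, 360.1]
tool_rot: [-3.14, 0.002, -0.18]
contact_force: [0.6, 0.3, -0.5]
width: 24.2
row [ 0.25  0.25 -0.19] turn -0.0 pos [ 528.  -212.1  360.1] yaw -0.1804 t 21.43 w 24.2 F [ 0.6  0.3 -0.5]
```

View pics/w7.png

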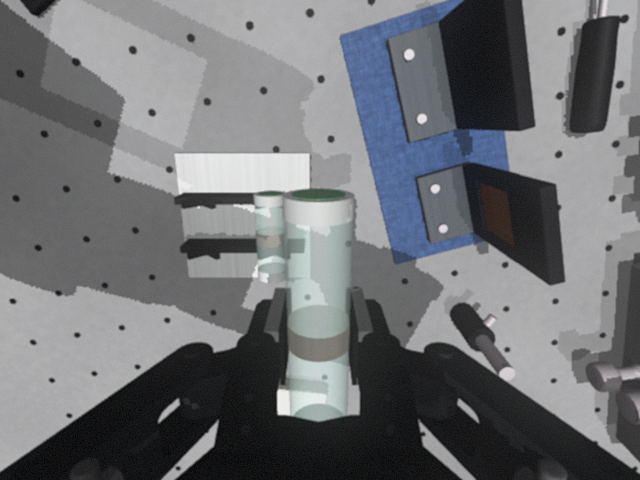

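```bash
python3 -c "
from h import *
crop(cv2.imread('pics/w7.png'),165,145,150,145,5,'w7c')"
```

```text
(no output)
```

View pics/w7c.png

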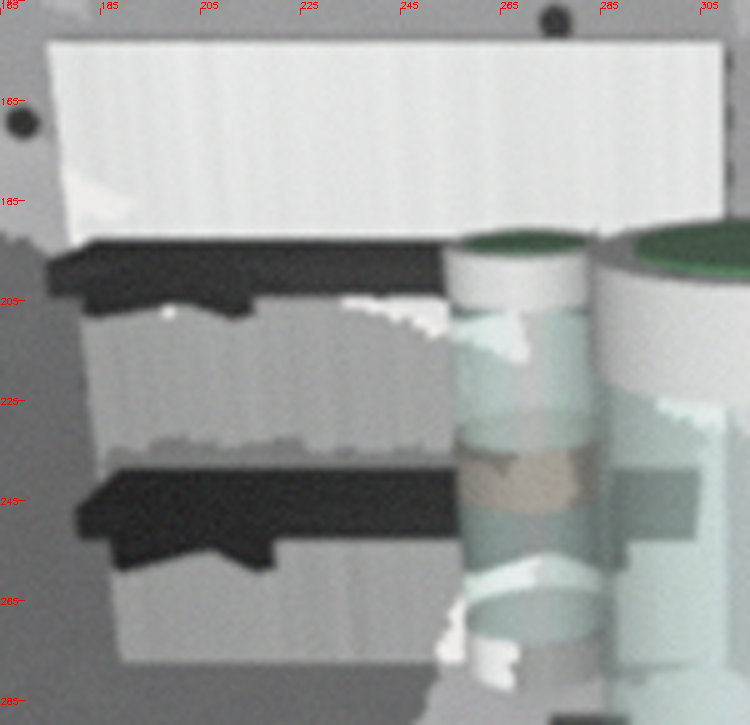

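Run:
```python
from h import *
np.set_printoptions(precision=1,suppress=True)
w=load('w7');C=lambda x,y:(165+x/5,145+y/5)
t=[atz(*w,*C(*p),49) for p in ((85,317),(252,317),(115,570),(274,570))];print("tips",t, "mean",np.mean(t,0), np.linalg.norm(t[0]-t[1]),np.linalg.norm((t[0]+t[1]-t[2]-t[3])/2))
print("base",[atz(*w,*C(*p),8) for p in ((47,40),(725,40),(120,663))])
a=[atz(*w,*C(*p),55) for p in ((442,285),(590,285),(465,660),(605,660))];print("short edges",a,np.mean(a[:2],0),np.mean(a[2:],0))
b=[atz(*w,*C(*p),67.5) for p in ((516,252),(540,640),(525,478))];print("short ends top/belt",b)
```

```text
tips [array([ 422.2, -180.8,   49. ]), array([ 448.8, -185.7,   49. ]), array([ 414.3, -224. ,   49. ]), array([ 440.8, -228.8,   49. ])] mean [ 431.5 -204.8   49. ] 27.056650637919134 43.85897610318561
base [array([ 412.8, -137.8,    8. ]), array([ 530.8, -159.5,    8. ]), array([ 390.8, -255.9,    8. ])]
short edges [array([ 481.6, -185.1,   55. ]), array([ 504.6, -189.3,   55. ]), array([ 470.3, -248.4,   55. ]), array([ 493.6, -252.6,   55. ])] [ 493.1 -187.2   55. ] [ 482.  -250.5   55. ]
short ends top/belt [array([ 496.5, -180. ,   67.5]), array([ 486.3, -242. ,   67.5]), array([ 490. , -214.9,   67.5])]
```

```bash
python3 -c "
from h import *
go(432.2,-200.1,218,-.182)"
```

```text
row [-9.63  0.59 14.25] turn 0.002 pos [ 528.1 -211.7  360.4] yaw -0.1796 t 21.48 w 24.0 F [-0.9 -0.1 -0.9]
```

```bash
python3 -m jog '[[[-2,0.2,0,0.002],[-5,0.4,0,0.002],[-8,0.6,1,0.002],[-9.6,0.6,4,0.002],[-9.6,0.6,7,0.002],[-9.6,0.6,10,0.002],[-9.6,0.6,12,0.002],[-9.6,0.6,12.5,0.002],[-9.6,0.6,12.5,0.002],[-9.6,0.6,12.5,0.002]]]'; python3 -c "
from h import *
go(432.2,-200.1,209,-.182);grab('side','d11');crop(cv2.imread('pics/d11.png'),360,140,150,120,5,'d11c')"
```

```text
clock: 22.32
position: [433.2, -200.9, 236.8]
tool_rot: [3.141, -0.001, -0.181]
contact_force: [0.5, 0.0, 0.0]
width: 24.3
row [-0.12 -0.06  2.78] turn 0.001 pos [ 433.2 -200.9  236.8] yaw -0.1808 t 22.32 w 24.3 F [0.5 0.  0. ]
```

View pics/d11c.png

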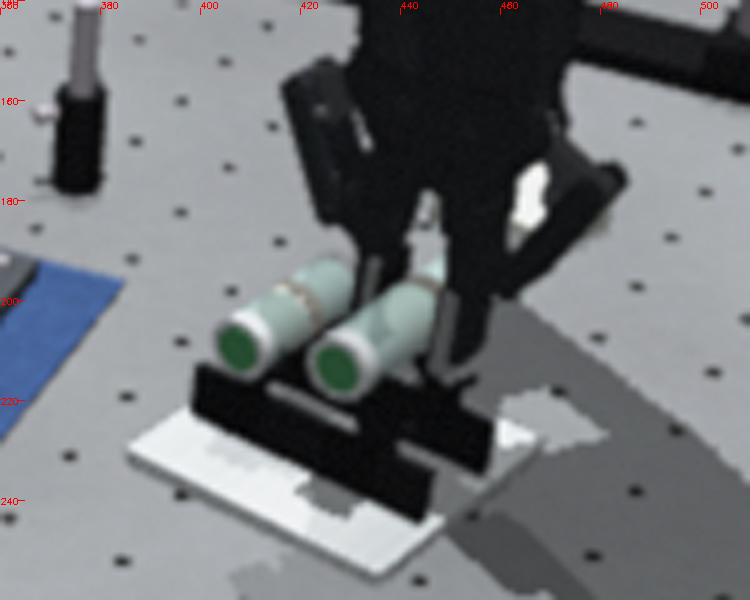

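```bash
python3 -m jog '[[[-0.1,-0.06,0.8,0],[-0.1,-0.06,1.5,0],[-0.1,-0.06,2.0,0],[-0.1,-0.06,2.4,0],[-0.1,-0.06,2.5,0],[-0.1,-0.06,2.5,0]]]'; python3 -c "
from h import *
go(432.2,-200.1,209,-.182)"
```

```text
clock: 22.87
position: [431.5, -200.5, 210.8]
tool_rot: [-3.141, 0.001, -0.182]
contact_force: [-0.3, -0.4, -1.8]
width: 24.0
row [ 0.06 -0.05  0.18] turn -0.0 pos [ 431.5 -200.5  210.8] yaw -0.1821 t 22.87 w 24.0 F [-0.3 -0.4 -1.8]
```

```bash
python3 -m jog '[[[0,-0.03,0.1,0],[0,-0.03,0.2,0],[0,-0.03,0.25,0],[0,-0.03,0.25,0]]]'; python3 -c "
from h import *
go(432.2,-200.1,209,-.182)"
```

```text
clock: 23.2
position: [431.6, -200.3, 210.3]
tool_rot: [3.141, -0.0, -0.182]
contact_force: [-7.4, 2.5, 18.1]
width: 24.1
row [ 0.06 -0.03  0.13] turn 0.0 pos [ 431.6 -200.3  210.3] yaw -0.1817 t 23.2 w 24.1 F [-7.4  2.5 18.1]
```

```bash
python3 -m jog '[[[-0.05,0,-0.1,0],[-0.05,0,-0.15,0],[-0.05,0,-0.15,0]]]'; python3 -c "
from h import *
go(432.2,-200.1,209,-.182)";python3 -m jog '[[[0,0,0,0],[0,0,0,0],[0,0,0,0],[0,0,0,0]]]' 3.8;python3 -m jog '[[[0,0,-1,0],[0,0,-3,0],[0,0,-5,0],[0,0,-7,0],[0,0,-9,0],[0,0,-9,0]]]'; python3 -c "
from h import *
go(490.8,-212.9,209,-.182);grab('wrist','w8');grab('side','d12');crop(cv2.imread('pics/d12.png'),360,140,150,120,5,'d12c')"
```

```text
clock: 23.45
position: [431.4, -200.3, 210.6]
tool_rot: [3.141, -0.001, -0.182]
contact_force: [-1.7, 1.0, 6.8]
width: 24.4
row [ 0.08 -0.03  0.16] turn -0.0 pos [ 431.4 -200.3  210.6] yaw -0.182 t 23.45 w 24.4 F [-1.7  1.   6.8]
clock: 23.78
position: [431.4, -200.2, 209.9]
tool_rot: [-3.141, 0.0, -0.182]
contact_force: [-0.6, 0.1, -0.4]
width: 37.9
clock: 24.28
position: [432.4, -200.9, 303.6]
tool_rot: [3.138, -0.006, -0.182]
contact_force: [0.5, -1.1, 0.1]
width: 37.9
row [5.9  0.09 9.5 ] turn 0.0 pos [ 432.4 -200.9  303.6] yaw -0.1818 t 24.28 w 37.9 F [ 0.5 -1.1  0.1]
```

View pics/w8.png

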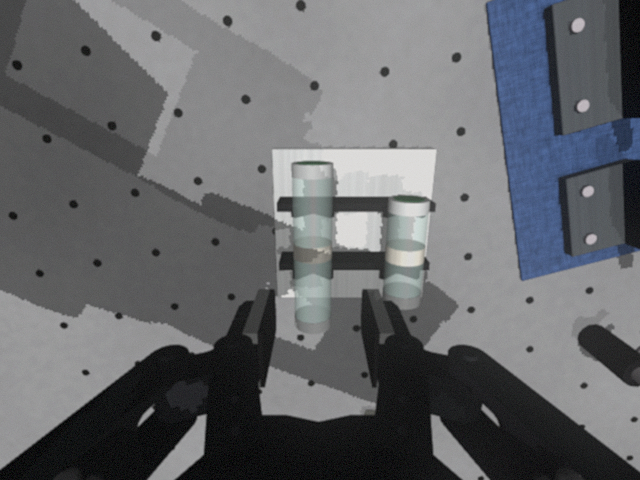

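View pics/d12c.png

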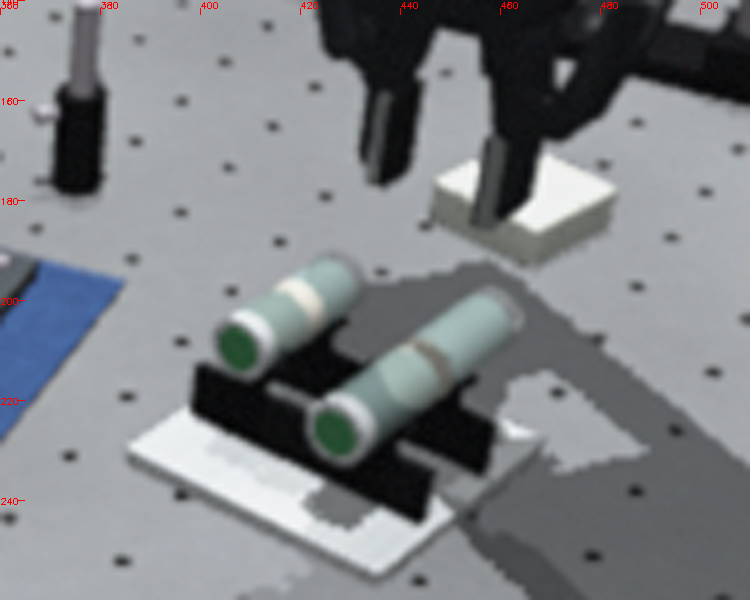

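Run:
```python
from h import *
np.set_printoptions(precision=1,suppress=True)
w=load('w8')
crop(cv2.imread('pics/w8.png'),265,140,180,200,4,'w8c')
ends=[atz(*w,*p,67.5) for p in ((313,163.5),(312,332))];print(ends,np.mean(ends,0))
print("expected ends", [proj(*w,(431.8+.181*k,-202.1+.9835*k,67.5)) for k in (55,-55)])
```

```text
[array([ 441.9, -147.3,   67.5]), array([ 420.6, -255.8,   67.5])] [ 431.3 -201.6   67.5]
expected ends [array([313. , 164.7]), array([313.9, 332.2])]
```

View pics/w8c.png

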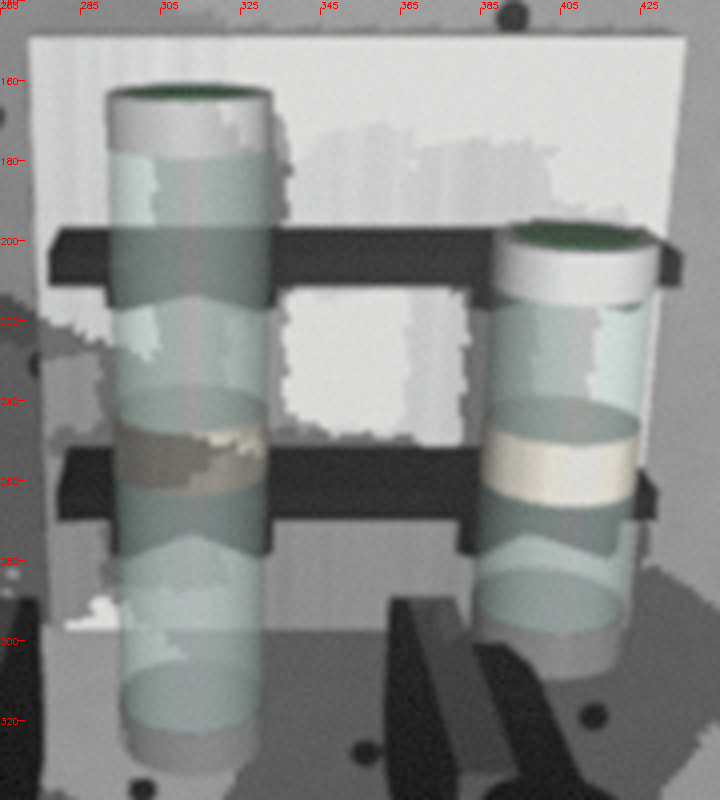

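Run:
```python
from h import *
np.set_printoptions(precision=1,suppress=True)
w=load('w8');C=lambda x,y:(265+x/4,140+y/4)
e=[atz(*w,*C(*p),67.5) for p in ((575,222),(548,680))];print("short ends",e,np.mean(e,0),"belt",[atz(*w,*C(*p),67.5) for p in ((560,468),)], "longbelt",atz(*w,*C(192,457),67.5))
print("exp",[proj(*w,(490.8+.181*k,-212.9+.9835*k,67.5)) for k in (35,0,-35)])
go(490.5,-214,300,-.182)
```

```text
short ends [array([ 493.7, -175.8,   67.5]), array([ 481.4, -250.5,   67.5])] [ 487.5 -213.1   67.5] belt [array([ 487.3, -213.9,   67.5])] longbelt [ 431.6 -201.6   67.5]
exp [array([415.1, 198.9]), array([410.4, 254.5]), array([406.1, 305. ])]
row [6.1 0.3 0.1] turn 0.0 pos [ 431.4 -200.2  300.5] yaw -0.1819 t 24.38 w 38.2 F [-0.6  0.5 -1.2]
```

```bash
python3 -m jog '[[[2,0.1,0,0],[4.5,0.3,0,0],[6.1,0.3,0,0],[6.1,0.35,1,0],[6.1,0.35,3,0],[6.1,0.35,5,0],[6.1,0.35,5,0],[6.1,0.35,5,0]]]'; python3 -c "
from h import *
go(490.4,-214.5,210,-.182);grab('wrist','w9')"
```

```text
clock: 25.05
position: [489.3, -213.9, 247.9]
tool_rot: [-3.139, 0.005, -0.182]
contact_force: [0.1, -0.1, 0.6]
width: 38.0
row [0.14 0.05 3.79] turn -0.0 pos [ 489.3 -213.9  247.9] yaw -0.182 t 25.05 w 38.0 F [ 0.1 -0.1  0.6]
```

View pics/w9.png

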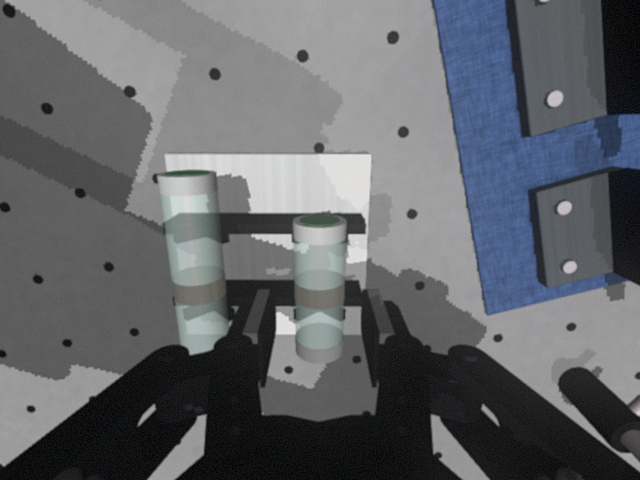

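```bash
python3 -m jog '[[[0.05,0.05,1,0],[0.05,0.05,2,0],[0.05,0.05,3,0],[0.05,0.05,3.7,0],[0.05,0.05,3.8,0],[0.05,0.05,3.8,0]]]';  python3 -c "
from h import *
go(490.4,-214.5,210,-.182)"; python3 -m jog '[[[0,0,0,0],[0,0,0,0],[0,0,0,0],[0,0,0,0],[0,0,0,0],[0,0,0,0]]]' 0 30; python3 -c "
from h import *
go(490.4,-214.5,210,-.182);grab('wrist','w10')"
```

```text
clock: 25.6
position: [490.8, -215.1, 211.3]
tool_rot: [-3.141, 0.002, -0.182]
contact_force: [-0.7, 0.5, 0.3]
width: 38.5
row [-0.05 -0.05  0.13] turn -0.0 pos [ 490.8 -215.1  211.3] yaw -0.182 t 25.6 w 38.5 F [-0.7  0.5  0.3]
clock: 26.1
position: [489.5, -214.8, 212.1]
tool_rot: [-3.141, 0.005, -0.181]
contact_force: [-7.3, -0.5, 2.9]
width: 24.2
row [ 0.09 -0.05  0.21] turn 0.001 pos [ 489.5 -214.8  212.1] yaw -0.1812 t 26.1 w 24.2 F [-7.3 -0.5  2.9]
```

View pics/w10.png

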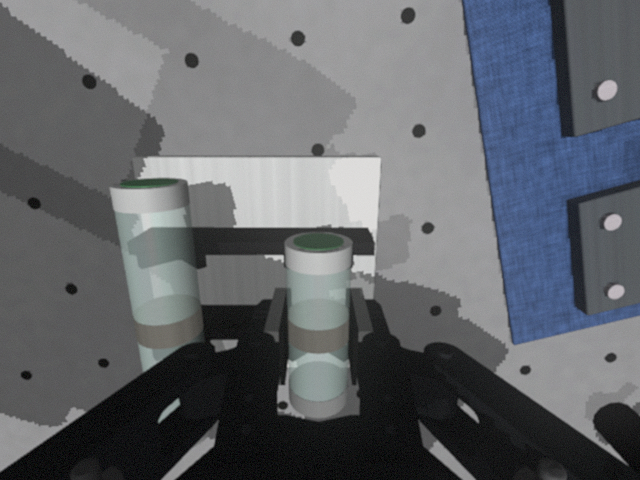

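Run:
```python
from h import *
np.set_printoptions(precision=1,suppress=True)
w=load('w10')
crop(cv2.imread('pics/w10.png'),270,225,110,200,4,'w10c')
```

```text
(no output)
```

View pics/w10c.png

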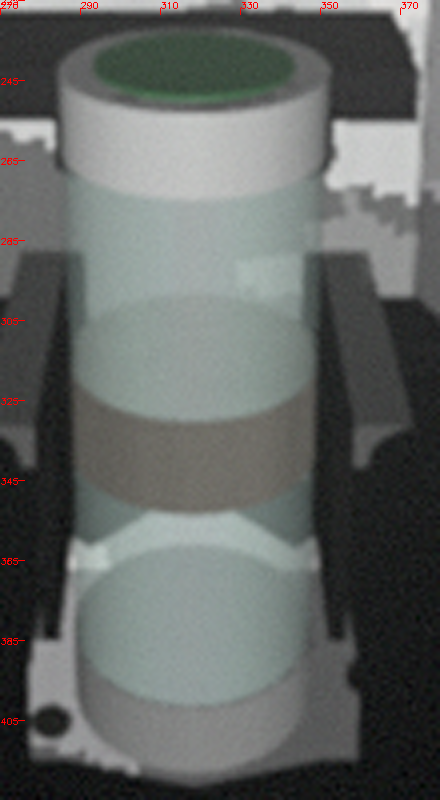

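```bash
python3 -m jog '[[[0,0,-0.3,0],[0,0,-1,0],[0,0,-2.5,0],[0,0,-5,0],[0,0,-8,0],[0,0,-11,0],[0,0,-14,0],[0,0,-14.5,0],[0,0,-14.5,0]]]'; python3 -c "
from h import *
go(598.3,229,362,.091)"
```

```text
clock: 26.9
position: [491.9, -215.6, 360.8]
tool_rot: [3.138, -0.007, -0.182]
contact_force: [0.2, -1.0, -1.1]
width: 23.8
row [  2.43 -45.65  -0.24] turn -0.273 pos [ 491.9 -215.6  360.8] yaw -0.1818 t 26.9 w 23.8 F [ 0.2 -1.  -1.1]
```

```bash
python3 - <<'E'
from h import *
np.set_printoptions(precision=1,suppress=True)
w=load('w10')
u=np.array([.181,.9835]);T=np.array([489.5,-214.8])
for v in (252.5,330.5,353,417.5):
    p=atz(*w,318.5,v,67.5); print(p,(p[:2]-T)@u)
E
python3 -m jog '[[[0.1,-2,0,-0.03],[0.3,-5,0,-0.06],[0.5,-9,0,-0.1],[0.7,-13,0,-0.14],[0.9,-17,0,-0.18],[1.1,-21,0,-0.22],[1.3,-25,0,-0.273],[1.5,-29,0,-0.273],[1.8,-33,0,-0.273],[2,-37,0,-0.273]]]';python3 -c "
from h import *
go(598.3,229,362,.091)"
```

```text
[ 496.3 -180.6   67.5] 34.89243839500087
[ 490.8 -210.8   67.5] 4.200653567318441
[ 489.  -220.3   67.5] -5.545108378004931
[ 483.5 -250.4   67.5] -36.089238861084844
clock: 27.73
position: [577.5, 147.1, 355.7]
tool_rot: [-3.141, 0.002, 0.091]
contact_force: [0.2, -0.0, -0.4]
width: 23.9
row [ 2.81 -7.96 -0.64] turn 0.0 pos [577.5 147.1 355.7] yaw 0.0911 t 27.73 w 23.9 F [ 0.2 -0.  -0.4]
```

```bash
python3 -m jog '[[[0.8,-3,0,0],[1.6,-5.5,0,0],[2.4,-7.5,0,0],[2.7,-8,2,0],[2.7,-8,5,0],[2.7,-8,8,0],[2.7,-8,10,0],[2.7,-8,11,0],[2.7,-8,11,0],[2.7,-8,11,0]]]';python3 -c "
from h import *
go(598.2,230,220,.091);grab('wrist','w11')
w=load('w11')
crop(cv2.imread('pics/w11.png'),240,130,150,150,4,'w11c')"
```

```text
clock: 28.57
position: [597.3, 227.1, 246.6]
tool_rot: [3.142, 0.001, 0.091]
contact_force: [0.3, -0.1, 0.4]
width: 23.9
row [ 0.12 -0.28  2.66] turn -0.0 pos [597.3 227.1 246.6] yaw 0.0909 t 28.57 w 23.9 F [ 0.3 -0.1  0.4]
```

View pics/w11.png

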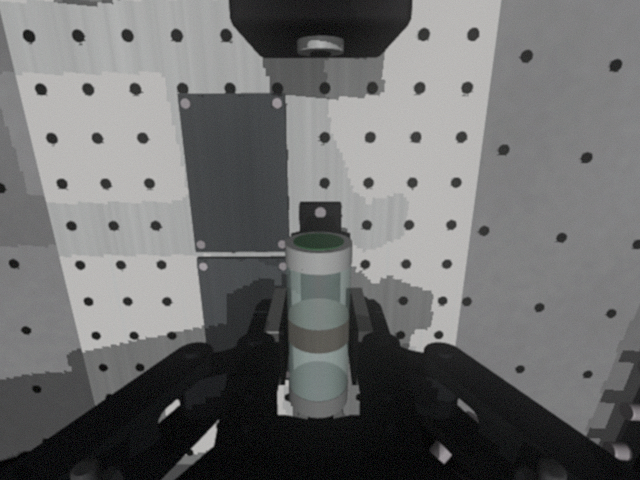

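```bash
python3 -m jog '[[[0.1,-0.3,0.8,0],[0.1,-0.3,1.5,0],[0.1,-0.3,2.0,0],[0.1,-0.3,2.3,0],[0.1,-0.3,2.3,0]]]'; python3 -c "
from h import *
go(598.2,230,220,.091)"
```

```text
clock: 29.03
position: [597.7, 230.2, 223.2]
tool_rot: [3.141, 0.002, 0.091]
contact_force: [0.5, 0.0, 0.1]
width: 23.9
row [0.05 0.02 0.32] turn -0.0 pos [597.7 230.2 223.2] yaw 0.091 t 29.03 w 23.9 F [0.5 0.  0.1]
```

```bash
python3 -m jog '[[[0.05,0,0.15,0],[0.05,0,0.25,0],[0.05,0,0.32,0],[0.05,0,0.36,0],[0.05,0,0.36,0]]]'; python3 -c "
from h import *
go(598.2,230,220,.091)"
```

```text
clock: 29.45
position: [598.6, 230.3, 220.8]
tool_rot: [-3.142, -0.0, 0.091]
contact_force: [0.4, -0.1, -0.0]
width: 24.1
row [-0.04  0.03  0.08] turn 0.0 pos [598.6 230.3 220.8] yaw 0.091 t 29.45 w 24.1 F [ 0.4 -0.1 -0. ]
```

```bash
python3 -m jog '[[[-0.03,0,0.1,0],[-0.03,0,0.2,0],[-0.03,0,0.2,0],[-0.03,0,0.2,0]]]'; python3 -c "
from h import *
go(598.2,230,220,.091)"
```

```text
clock: 29.78
position: [598.4, 230.3, 220.4]
tool_rot: [3.142, -0.002, 0.091]
contact_force: [-3.1, -1.4, 10.0]
width: 23.7
row [-0.02  0.03  0.04] turn 0.0 pos [598.4 230.3 220.4] yaw 0.0911 t 29.78 w 23.7 F [-3.1 -1.4 10. ]
```

```bash
python3 -m jog '[[[0,0,0,0],[0,0,0,0],[0,0,0,0],[0,0,0,0]]]' 4.5;python3 -m jog '[[[0,0,-1,0],[0,0,-3,0],[0,0,-6,0],[0,0,-9,0],[0,0,-12,0],[0,0,-15,0],[0,1,-17,0],[0,3,-17,0],[0,3,-17,0],[0,3,-17,0]]]'; python3 -c "
from h import *
go(656.1,-118.5,380,.105);grab('wrist','w12');grab('side','d13');grab('scene','s13')
crop(cv2.imread('pics/d13.png'),180,240,160,120,5,'d13c')
crop(cv2.imread('pics/w12.png'),230,90,150,150,5,'w12c')"
```

```text
clock: 30.12
position: [598.2, 230.3, 218.2]
tool_rot: [3.142, 0.0, 0.091]
contact_force: [-1.3, -0.4, 0.7]
width: 45.0
clock: 30.95
position: [600.9, 199.7, 389.3]
tool_rot: [-3.141, -0.001, 0.089]
contact_force: [0.1, -0.2, -0.2]
width: 45.0
row [ 2.65 32.19  0.93] turn -0.016 pos [600.9 199.7 389.3] yaw 0.0895 t 30.95 w 45.0 F [ 0.1 -0.2 -0.2]
```

View pics/w12c.png

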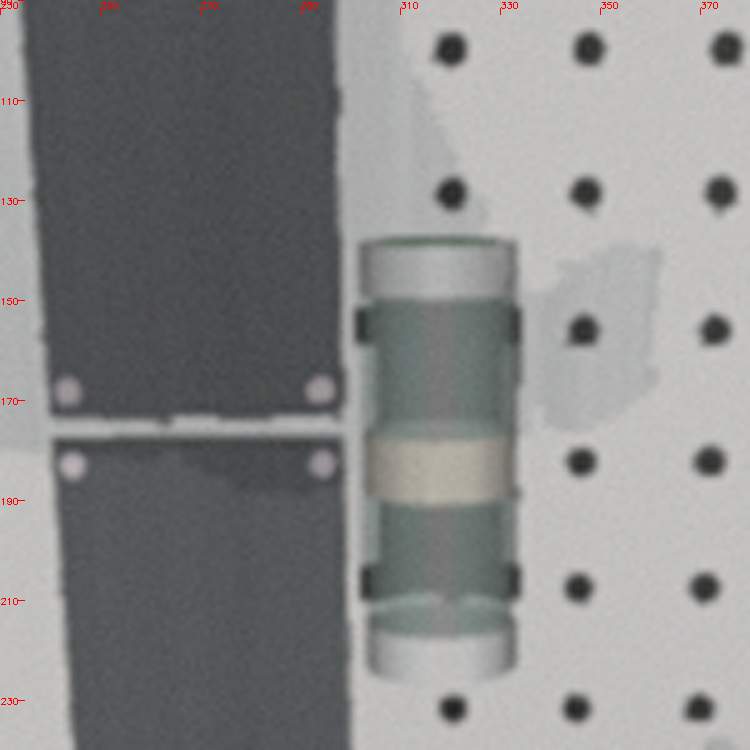

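View pics/d13c.png

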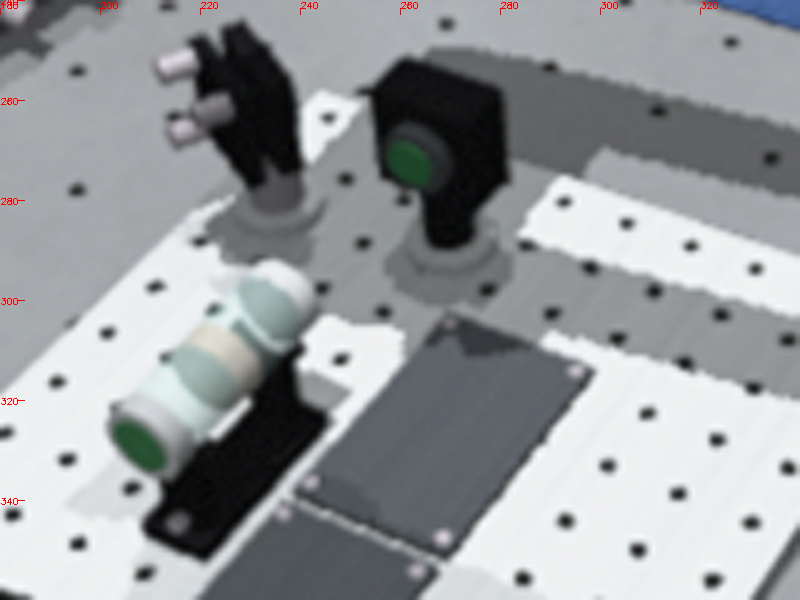

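Run:
```python
from h import *
np.set_printoptions(precision=1,suppress=True)
w=load('w12');C=lambda x,y:(230+x/5,90+y/5)
t=[atz(*w,*C(*p),57) for p in ((357,325),(520,325),(361,582),(520,582))];print("tips",np.mean(t,0))
e=[atz(*w,*C(*p),75.5) for p in ((438,245),(441,682))];print("ends",e,np.mean(e,0))
print("belt",[atz(*w,*C(440,y),75.5) for y in (438,505)])
t=np.array([-.091,.996]);
```

```text
tips [599.1 229.5  57. ]
ends [array([595.7, 264.7,  75.5]), array([602.4, 195.1,  75.5])] [599.  229.9  75.5]
belt [array([598.6, 235.3,  75.5]), array([599.6, 224.6,  75.5])]
```

```bash
python3 -m jog '[[[2.6,32.2,0,-0.016],[2.6,32.2,0,-0.016],[2.6,32.2,0,-0.016],[2.6,32.2,0,-0.016],[2.6,32.2,0,-0.016],[2.6,32.2,0,-0.016],[2.6,32.2,0,-0.016],[2.6,32.2,0,-0.016],[2.6,32.2,0,-0.016],[2.6,32.2,0,-0.016]]]' 5 80; python3 -m jog '[[[0,0,2,0],[0,0,4,0],[0,0,5,0],[0,0,5,0],[0,0,5,0]]]'; python3 -c "
from h import *
go(656.1,-118.5,256.6,.105);grab('wrist','w13')"
```

```text
clock: 31.93
position: [656.3, -119.5, 387.2]
tool_rot: [-3.14, 0.002, 0.104]
contact_force: [-0.1, 0.2, -0.2]
width: 50.1
clock: 32.35
position: [656.1, -116.5, 338.1]
tool_rot: [-3.141, 0.002, 0.109]
contact_force: [0.0, 0.4, 0.0]
width: 50.0
row [-0.01  0.21  8.15] turn 0.004 pos [ 656.1 -116.5  338.1] yaw 0.1086 t 32.35 w 50.0 F [0.  0.4 0. ]
```

View pics/w13.png

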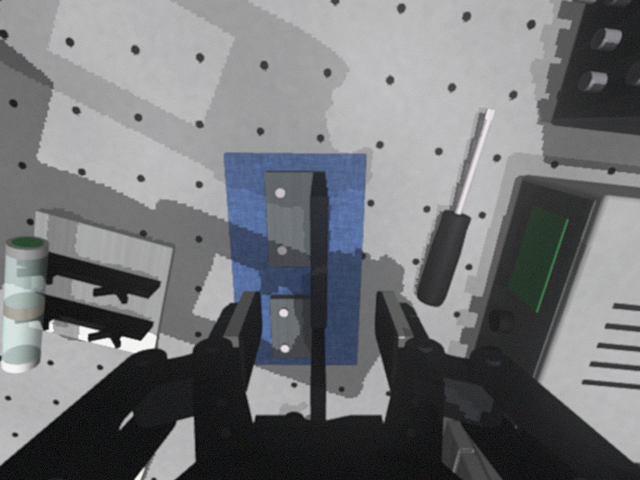

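```bash
python3 -m jog '[[[0,0.2,2,0.004],[0,0.2,4.5,0.004],[0,0.2,6.5,0.004],[0,0.2,7.7,0.004],[0,0.2,8.1,0.004],[0,0.2,8.1,0.004],[0,0.2,8.1,0.004]]]'; python3 -c "
from h import *
go(656.1,-118.5,256.6,.105)"
```

```text
clock: 32.98
position: [656.9, -120.0, 258.9]
tool_rot: [3.141, -0.002, 0.103]
contact_force: [-0.4, -0.3, 0.4]
width: 50.1
row [-0.07 -0.15  0.23] turn -0.002 pos [ 656.9 -120.   258.9] yaw 0.1032 t 32.98 w 50.1 F [-0.4 -0.3  0.4]
```

```bash
python3 -m jog '[[[-0.06,-0.15,0.2,-0.002],[-0.06,-0.15,0.2,-0.002],[-0.06,-0.15,0.2,-0.002]]]'; python3 -m jog '[[[0,0,0,0],[0,0,0,0],[0,0,0,0],[0,0,0,0],[0,0,0,0],[0,0,0,0],[0,0,0,0],[0,0,0,0]]]' 0 80;  python3 -c "
from h import *
go(656.1,-118.5,256.6,.105)"
```

```text
clock: 33.23
position: [655.8, -118.4, 256.5]
tool_rot: [3.141, -0.001, 0.105]
contact_force: [-0.6, 0.6, 0.4]
width: 49.9
clock: 33.9
position: [655.7, -118.5, 255.7]
tool_rot: [3.141, -0.001, 0.105]
contact_force: [0.6, 0.2, 2.0]
width: 8.7
row [ 0.04  0.   -0.09] turn -0.0 pos [ 655.7 -118.5  255.7] yaw 0.1049 t 33.9 w 8.7 F [0.6 0.2 2. ]
```

```bash
python3 -m jog '[[[0,0,-0.3,0],[0,0,-1,0],[0,0,-2.5,0],[0,0,-5,0],[0,0,-8,0],[0,0,-11,0],[0,0,-14,0],[0,0,-16,0],[0,0,-16,0]]]'; python3 -c "
from h import *
go(568.7,273.4,420,.0912)"
```

```text
clock: 34.65
position: [656.0, -118.6, 421.2]
tool_rot: [3.138, -0.008, 0.105]
contact_force: [0.5, -0.3, -3.4]
width: 8.7
row [ -4.57 -39.9   -0.06] turn 0.014 pos [ 656.  -118.6  421.2] yaw 0.1052 t 34.65 w 8.7 F [ 0.5 -0.3 -3.4]
```

```bash
python3 -m jog '[[[-0.2,-2,0,0],[-0.6,-5,0,0.005],[-1,-9,0,0.01],[-1.5,-13,0,0.014],[-2,-17,0,0.014],[-2.4,-21,0,0.014],[-2.9,-25,0,0.014],[-3.3,-29,0,0.014],[-3.7,-32,0,0.014],[-4,-35,0,0.014]]]';python3 -m jog '[[[-0.2,-2,0,0],[-0.4,-3.5,0,0],[-0.5,-4.8,0,0],[-0.5,-4.8,0,0],[-0.5,-4.8,0,0],[-0.5,-4.8,0,0]]]'; python3 -c "
from h import *
go(568.7,273.4,274,.0912)"
```

```text
clock: 35.48
position: [577.6, 227.4, 413.1]
tool_rot: [3.141, 0.004, 0.092]
contact_force: [0.5, 0.0, -4.7]
width: 8.7
clock: 35.98
position: [570.1, 271.8, 415.0]
tool_rot: [3.141, 0.001, 0.09]
contact_force: [-0.6, -0.6, -5.6]
width: 8.9
row [-0.12 -0.19 14.1 ] turn -0.001 pos [570.1 271.8 415. ] yaw 0.0902 t 35.98 w 8.9 F [-0.6 -0.6 -5.6]
```

```bash
python3 -m jog '[[[-0.1,-0.15,1,-0.001],[-0.1,-0.15,4,-0.001],[-0.1,-0.15,7,-0.001],[-0.1,-0.15,10,-0.001],[-0.1,-0.15,12,-0.001],[-0.1,-0.15,13.2,-0.001],[-0.1,-0.15,13.7,-0.001],[-0.1,-0.15,13.8,-0.001],[-0.1,-0.15,13.8,-0.001]]]'; python3 -c "
from h import *
go(568.7,273.4,269.7,.0912);grab('side','d14');crop(cv2.imread('pics/d14.png'),180,240,160,120,5,'d14c')"
```

```text
clock: 36.73
position: [569.3, 274.0, 278.4]
tool_rot: [-3.141, -0.002, 0.091]
contact_force: [-0.3, -0.2, -4.2]
width: 8.9
row [-0.06  0.05  0.87] turn 0.0 pos [569.3 274.  278.4] yaw 0.0915 t 36.73 w 8.9 F [-0.3 -0.2 -4.2]
```

View pics/d14c.png

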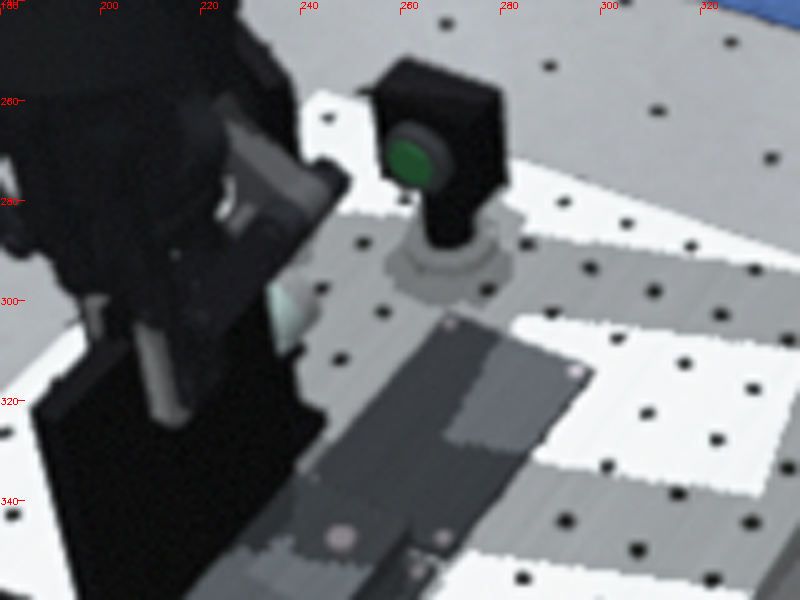

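```bash
python3 -m jog '[[[-0.06,0.03,0.3,0],[-0.06,0.03,0.55,0],[-0.06,0.03,0.7,0],[-0.06,0.03,0.8,0],[-0.06,0.03,0.8,0],[-0.06,0.03,0.8,0]]]'; python3 -c "
from h import *
go(568.7,273.4,269.7,.0912)"
```

```text
clock: 37.28
position: [568.1, 273.8, 269.6]
tool_rot: [-3.142, -0.0, 0.092]
contact_force: [0.8, -0.7, -5.1]
width: 9.0
row [ 0.06  0.05 -0.01] turn 0.001 pos [568.1 273.8 269.6] yaw 0.092 t 37.28 w 9.0 F [ 0.8 -0.7 -5.1]
```

```bash
python3 -m jog '[[[0.05,0.02,0,0],[0.05,0.02,0.08,0],[0.05,0.02,0.16,0],[0.05,0.02,0.16,0],[0.05,0.02,0.16,0]]]'; python3 -c "
from h import *
go(568.7,273.4,269.7,.0912)"
```

```text
clock: 37.7
position: [568.7, 273.7, 269.4]
tool_rot: [-3.141, -0.001, 0.092]
contact_force: [-2.6, -0.5, 5.8]
width: 8.7
row [-0.    0.03 -0.03] turn 0.001 pos [568.7 273.7 269.4] yaw 0.0921 t 37.7 w 8.7 F [-2.6 -0.5  5.8]
```

Contact at the original grasp pose. Release, rise, look.

```bash
python3 -m jog '[[[0,0,0,0],[0,0,0,0],[0,0,0,0],[0,0,0,0]]]' 5;python3 -m jog '[[[0,0,-1,0],[0,0,-3,0],[0,0,-6,0],[0,0,-9,0],[0,1,-12,0],[0,3,-14,0],[0,5,-14,0],[0,5,-14,0],[0,5,-14,0]]]'; python3 -c "
from h import *
go(667.0,-223.8,400,.104);grab('wrist','w14');grab('side','d15')
crop(cv2.imread('pics/d15.png'),180,250,160,150,5,'d15c')
crop(cv2.imread('pics/w14.png'),200,50,160,150,5,'w14c')"
```

```text
clock: 38.03
position: [568.7, 273.7, 267.9]
tool_rot: [-3.141, -0.0, 0.092]
contact_force: [0.3, 0.0, -0.1]
width: 50.0
clock: 38.78
position: [573.2, 223.1, 408.9]
tool_rot: [-3.141, -0.001, 0.09]
contact_force: [-0.3, -0.5, 0.2]
width: 50.0
row [ 5.31 45.35  0.87] turn -0.014 pos [573.2 223.1 408.9] yaw 0.0902 t 38.78 w 50.0 F [-0.3 -0.5  0.2]
```

View pics/w14c.png

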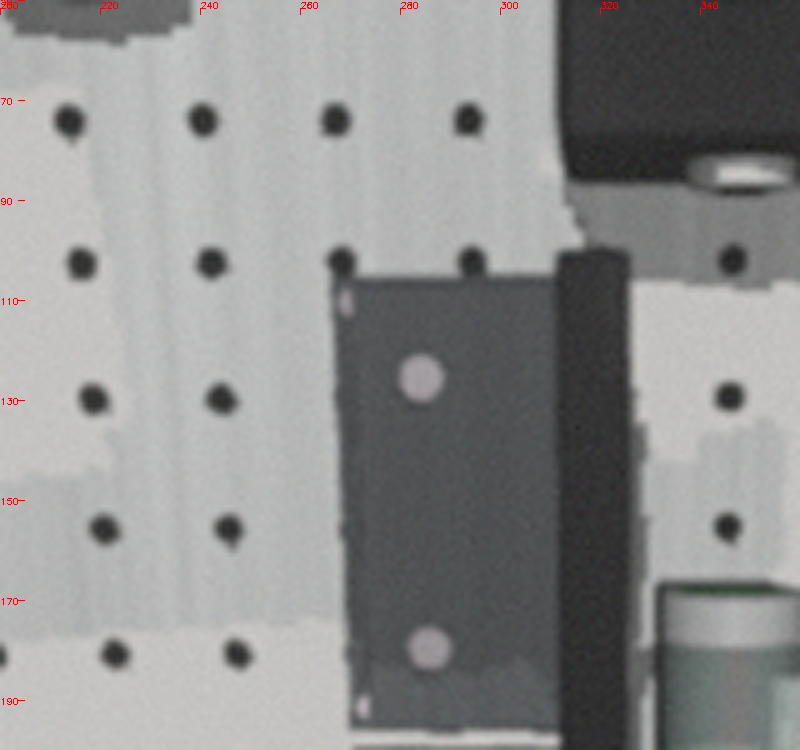

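View pics/d15c.png

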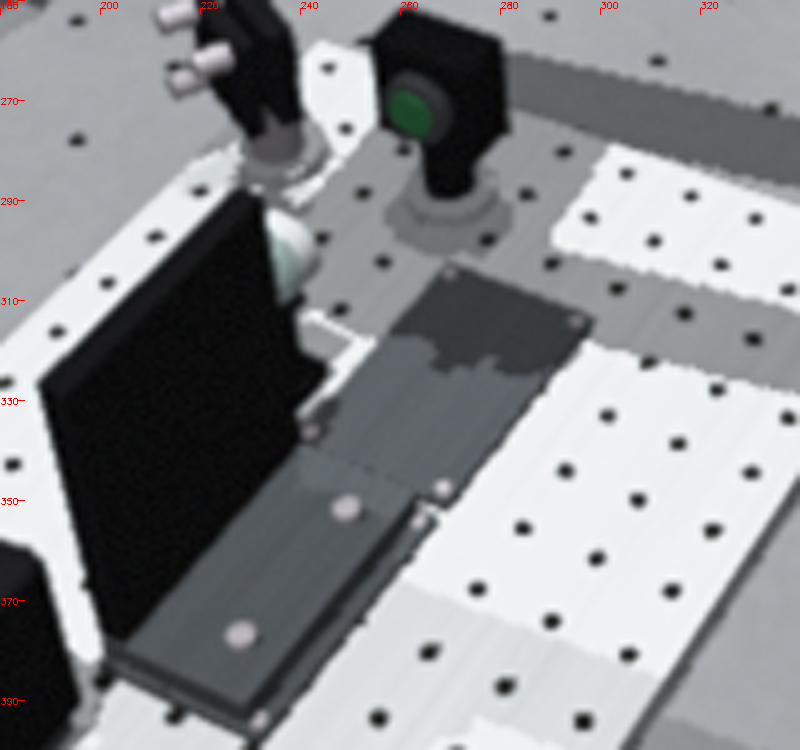

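Run:
```python
from h import *
np.set_printoptions(precision=2,suppress=True)
d=load('d15')
p=np.array([569,272,127.])
for k in np.eye(3): print((proj(*d,p+k)-proj(*d,p)))
a=cv2.imread('pics/d6.png');b=cv2.imread('pics/d15.png')
def cc(im):return cv2.resize(im[280:400,180:300],None,fx=5,fy=5,interpolation=cv2.INTER_CUBIC)[:, :400]
o=np.hstack([cc(a),cc(b)]);cv2.imwrite('pics/cmp1.png',o)
```

```text
[-0.56 -0.29]
[-0.53  0.45]
[-0.11 -0.55]
```

View pics/cmp1.png

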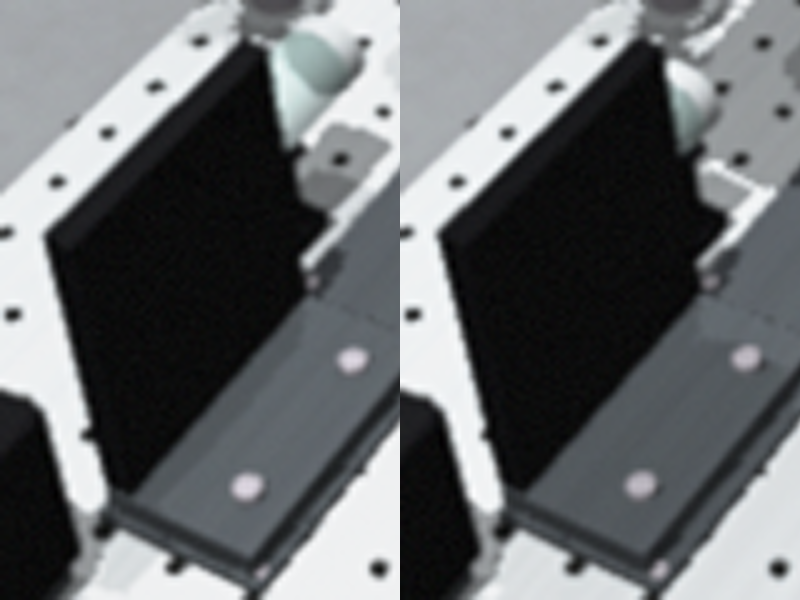

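Run:
```python
from h import *
np.set_printoptions(precision=2,suppress=True)
d=load('d15')
a=cv2.imread('pics/d6.png',0);b=cv2.imread('pics/d15.png',0)
def sub(a,b,cx,cy,r=5,s=5):
    k=8
    A=cv2.resize(a,None,fx=k,fy=k,interpolation=cv2.INTER_CUBIC);B=cv2.resize(b,None,fx=k,fy=k,interpolation=cv2.INTER_CUBIC)
    t=A[(cy-r)*k:(cy+r+1)*k,(cx-r)*k:(cx+r+1)*k];w=B[(cy-r-s)*k:(cy+r+s+1)*k,(cx-r-s)*k:(cx+r+s+1)*k]
    m=cv2.matchTemplate(w,t,cv2.TM_CCOEFF_NORMED);_,v,_,l=cv2.minMaxLoc(m);return np.array([l[0]/k-s,l[1]/k-s]),v
for n,(c,P) in {"h1":((250,352),(550,290,27)),"h2":((229,377),(550,290,27)),"top":((190,327),(565,314,127)),"plate":((232,394),(520,310,17)),"foot":((202,379),(565,314,20))}.items():
    s,v=sub(a,b,*c)
    P=np.array(P,float);J=np.array([proj(*d,P+k)-proj(*d,P) for k in np.eye(3)[:2]]).T
    print(n,s,round(v,2),"dxy",np.linalg.solve(J,s))
```

```text
h1 [-1.25 -0.5 ] 0.97 dxy [2.06 0.3 ]
h2 [-1.25 -0.38] 0.99 dxy [1.92 0.46]
top [-1.25 -0.5 ] 1.0 dxy [1.94 0.24]
plate [-0.12 -0.12] 0.94 dxy [ 0.28 -0.06]
foot [-0.88  0.38] 0.99 dxy [0.57 1.12]
```

```bash
python3 -c "
from h import *
go(568.7,273.7,268,.0915)"
```

```text
row [ 0.04 -4.96 13.97] turn 0.0 pos [572.9 224.2 407.7] yaw 0.0918 t 38.88 w 50.1 F [ 0.6  0.5 -0.7]
```

```bash
python3 -m jog '[[[0,-2.5,0,0],[0,-5,1,0],[0,-5,4,0],[0,-5,7.5,0],[0,-5,10.5,0],[0,-5,12.8,0],[0,-5,13.8,0],[0,-5,13.9,0],[0,-5,13.9,0]]]'; python3 -c "
from h import *
go(568.7,273.7,268,.0915)"; python3 -m jog '[[[0,0,0,0],[0,0,0,0],[0,0,0,0],[0,0,0,0],[0,0,0,0],[0,0,0,0],[0,0,0,0],[0,0,0,0]]]' 0 80;  python3 -c "
from h import *
go(566.9,273.4,272,.0915)"
```

```text
clock: 39.63
position: [568.6, 274.2, 268.7]
tool_rot: [3.142, 0.001, 0.093]
contact_force: [0.3, 0.5, 0.2]
width: 49.9
row [0.   0.05 0.07] turn 0.001 pos [568.6 274.2 268.7] yaw 0.0926 t 39.63 w 49.9 F [0.3 0.5 0.2]
clock: 40.3
position: [569.1, 273.8, 270.8]
tool_rot: [-3.141, -0.003, 0.092]
contact_force: [0.1, 1.5, 5.6]
width: 8.8
row [-0.22  0.02 -0.12] turn 0.0 pos [569.1 273.8 270.8] yaw 0.0919 t 40.3 w 8.8 F [0.1 1.5 5.6]
```

```bash
python3 -m jog '[[[0,0,-0.2,0],[0,0,-0.4,0],[-0.1,0.02,-0.5,0],[-0.19,0.03,-0.5,0],[-0.19,0.03,-0.4,0],[-0.19,0.03,-0.2,0],[-0.19,0.03,-0.05,0],[-0.19,0.03,-0.05,0]]]';  python3 -c "
from h import *
go(567.2,273.5,270.8,.0919)"
```

```text
clock: 40.97
position: [566.7, 273.1, 270.8]
tool_rot: [3.141, -0.001, 0.092]
contact_force: [-2.9, -1.3, 5.5]
width: 9.0
row [ 0.05 -0.03  0.  ] turn 0.0 pos [566.7 273.1 270.8] yaw 0.0921 t 40.97 w 9.0 F [-2.9 -1.3  5.5]
```

Contact again, shifted −2.3 mm. Release and compare.

```bash
cat > cmp.py <<'E'
from h import *
import sys
np.set_printoptions(precision=2,suppress=True)
def sub(a,b,cx,cy,r=5,s=5):
    k=8
    A=cv2.resize(a,None,fx=k,fy=k,interpolation=cv2.INTER_CUBIC);B=cv2.resize(b,None,fx=k,fy=k,interpolation=cv2.INTER_CUBIC)
    t=A[(cy-r)*k:(cy+r+1)*k,(cx-r)*k:(cx+r+1)*k];w=B[(cy-r-s)*k:(cy+r+s+1)*k,(cx-r-s)*k:(cx+r+s+1)*k]
    m=cv2.matchTemplate(w,t,cv2.TM_CCOEFF_NORMED);_,v,_,l=cv2.minMaxLoc(m);return np.array([l[0]/k-s,l[1]/k-s]),v
def cmp(cam,fa,fb,pts):
    d=load(fb);a=cv2.imread(f'pics/{fa}.png',0);b=cv2.imread(f'pics/{fb}.png',0)
    for n,(c,P) in pts.items():
        s,v=sub(a,b,*c);P=np.array(P,float);J=np.array([proj(*d,P+k)-proj(*d,P) for k in np.eye(3)[:2]]).T
        print(n,s,round(v,2),"dxy",np.linalg.solve(J,s))
PL={"h1":((250,352),(550,290,27)),"h2":((229,377),(550,290,27)),"top":((190,327),(565,314,127)),"plate":((232,394),(520,310,17))}
WI={"h1":((282,314),(550,180,27)),"h2":((268,330),(550,180,27)),"top":((237,270),(575,213,142)),"top2":((263,247),(580,150,142))}
MI={"m1":((215,253),(670,130,85)),"m2":((222,262),(670,130,85)),"det":((262,270),(600,135,70))}
E
python3 -m jog '[[[0,0,0,0],[0,0,0,0],[0,0,0,0],[0,0,0,0]]]' 5;python3 -m jog '[[[0,0,-1,0],[0,0,-3,0],[0,0,-6,0],[0,0,-9,0],[0,1,-12,0],[0,3,-14,0],[0,5,-14,0],[0,5,-14,0],[0,5,-14,0]]]'; python3 -c "
from cmp import *
grab('side','d16');cmp('side','d6','d16',PL);cmp('side','side1','d16',MI)
go(667.0,-223.8,410,.104)"
```

```text
clock: 41.3
position: [566.9, 273.2, 269.5]
tool_rot: [-3.141, -0.001, 0.092]
contact_force: [-0.1, 0.6, -0.0]
width: 50.1
clock: 42.05
position: [571.4, 222.6, 410.4]
tool_rot: [-3.141, -0.001, 0.09]
contact_force: [0.2, 0.2, 0.0]
width: 50.2
h1 [ 0.38 -0.12] 0.97 dxy [-0.29 -0.45]
h2 [0.25 0.  ] 1.0 dxy [-0.29 -0.19]
top [ 0.38 -0.12] 1.0 dxy [-0.24 -0.41]
plate [0. 0.] 1.0 dxy [-0.  0.]
m1 [0. 0.] 1.0 dxy [-0.  0.]
m2 [0. 0.] 1.0 dxy [-0.  0.]
det [0.62 5.  ] 0.23 dxy [-8.6   9.07]
row [ 5.48 45.39 -0.06] turn -0.013 pos [571.2 223.3 409.7] yaw 0.0911 t 42.1 w 50.2 F [-0.9 -0.4  0.1]
```

```bash
python3 -m jog '[[[5.5,45.4,0,-0.013],[5.5,45.4,0,-0.013],[5.5,45.4,0,-0.013],[5.5,45.4,0,-0.013],[5.5,45.4,0,-0.013],[5.5,45.4,0,-0.013],[5.5,45.4,0,-0.013],[5.5,45.4,0,-0.013],[5.5,45.4,0,-0.013],[5.5,45.4,0,-0.013]]]' 5 70; python3 -c "
from h import *
go(667.0,-223.8,350,.104)"
```

```text
clock: 42.93
position: [659.7, -184.8, 408.5]
tool_rot: [-3.14, 0.001, 0.106]
contact_force: [0.1, 0.4, 0.3]
width: 50.4
row [0.32 3.96 5.85] turn 0.002 pos [ 659.7 -184.8  408.5] yaw 0.106 t 42.93 w 50.4 F [0.1 0.4 0.3]
```

```bash
python3 -m jog '[[[0.2,2,0,0.002],[0.3,3.8,1,0.002],[0.3,3.8,3,0.002],[0.3,3.8,5,0.002],[0.3,3.8,5.8,0.002],[0.3,3.8,5.8,0.002],[0.3,3.8,5.8,0.002]]]'; python3 -c "
from h import *
go(667.0,-223.8,266.6,.104);grab('wrist','w15')"
```

```text
clock: 43.52
position: [666.4, -220.3, 350.7]
tool_rot: [-3.14, 0.001, 0.104]
contact_force: [-0.4, -0.5, 0.8]
width: 49.9
row [0.04 0.37 8.41] turn 0.0 pos [ 666.4 -220.3  350.7] yaw 0.1044 t 43.52 w 49.9 F [-0.4 -0.5  0.8]
```

View pics/w15.png

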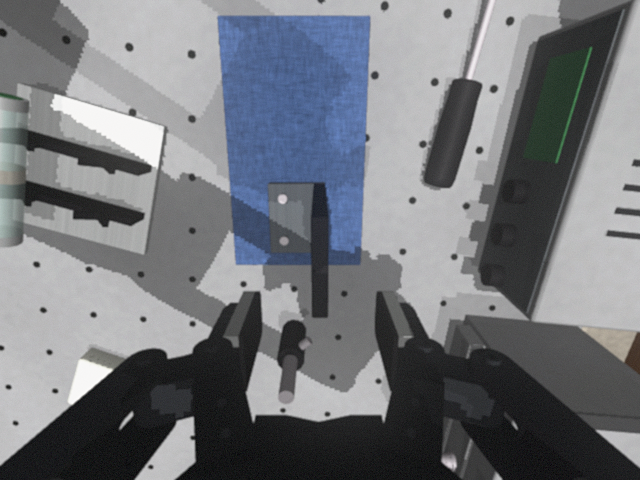

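```bash
python3 -m jog '[[[0.04,0.35,2,0],[0.04,0.35,4.5,0],[0.04,0.35,6.7,0],[0.04,0.35,8,0],[0.04,0.35,8.4,0],[0.04,0.35,8.4,0],[0.04,0.35,8.4,0]]]'; python3 -c "
from h import *
go(667.0,-223.8,266.6,.104)"
```

```text
clock: 44.15
position: [667.5, -224.9, 269.0]
tool_rot: [3.14, -0.002, 0.103]
contact_force: [0.3, -0.2, 0.4]
width: 49.6
row [-0.04 -0.11  0.24] turn -0.001 pos [ 667.5 -224.9  269. ] yaw 0.1033 t 44.15 w 49.6 F [ 0.3 -0.2  0.4]
```

```bash
python3 -m jog '[[[-0.04,-0.11,0.2,-0.001],[-0.04,-0.11,0.2,-0.001],[-0.04,-0.11,0.2,-0.001]]]'; python3 -m jog '[[[0,0,0,0],[0,0,0,0],[0,0,0,0],[0,0,0,0],[0,0,0,0],[0,0,0,0],[0,0,0,0],[0,0,0,0]]]' 0 70;  python3 -c "
from h import *
go(667.0,-223.8,266.6,.104)"; python3 -m jog '[[[0,0,-0.3,0],[0,0,-1,0],[0,0,-2.5,0],[0,0,-5,0],[0,0,-8,0],[0,0,-11,0],[0,0,-14,0],[0,0,-15.5,0],[0,0,-15.5,0]]]'; python3 -c "
from h import *
go(576.6,181.3,425,.092)"
```

```text
clock: 44.4
position: [666.6, -223.8, 266.6]
tool_rot: [3.141, -0.001, 0.104]
contact_force: [0.0, 0.2, 0.2]
width: 50.1
clock: 45.07
position: [666.5, -223.8, 265.5]
tool_rot: [3.141, -0.0, 0.104]
contact_force: [1.0, -0.1, 0.2]
width: 9.5
row [ 0.05  0.01 -0.11] turn -0.0 pos [ 666.5 -223.8  265.5] yaw 0.104 t 45.07 w 9.5 F [ 1.  -0.1  0.2]
clock: 45.82
position: [666.7, -223.9, 426.1]
tool_rot: [3.137, -0.007, 0.104]
contact_force: [0.6, -0.6, -3.0]
width: 9.0
row [ -4.76 -41.24  -0.12] turn 0.012 pos [ 666.7 -223.9  426.1] yaw 0.1041 t 45.82 w 9.0 F [ 0.6 -0.6 -3. ]
```

```bash
python3 -m jog '[[[-0.2,-2,0,0],[-0.6,-5,0,0.005],[-1,-9,0,0.012],[-1.5,-13,0,0.012],[-2,-17,0,0.012],[-2.4,-21,0,0.012],[-2.9,-25,0,0.012],[-3.4,-29,0,0.012],[-3.8,-33,0,0.012],[-4.2,-36.5,0,0.012]]]';python3 -m jog '[[[-0.2,-2,0,0],[-0.4,-3.5,0,0],[-0.5,-4.6,0,0],[-0.5,-4.6,0,0],[-0.5,-4.6,0,0],[-0.5,-4.6,0,0]]]'; python3 -c "
from h import *
go(575.8,181.2,283,.092)"
```

```text
clock: 46.65
position: [585.3, 137.3, 418.6]
tool_rot: [-3.141, 0.003, 0.093]
contact_force: [0.4, 0.0, -3.6]
width: 9.2
clock: 47.15
position: [577.8, 179.3, 419.8]
tool_rot: [3.141, 0.001, 0.091]
contact_force: [0.7, -0.3, -3.8]
width: 9.2
row [-0.17 -0.21 13.68] turn -0.001 pos [577.8 179.3 419.8] yaw 0.0913 t 47.15 w 9.2 F [ 0.7 -0.3 -3.8]
```

```bash
python3 -m jog '[[[-0.17,-0.2,1,-0.001],[-0.17,-0.2,4,-0.001],[-0.17,-0.2,7,-0.001],[-0.17,-0.2,10,-0.001],[-0.17,-0.2,12,-0.001],[-0.17,-0.2,13,-0.001],[-0.17,-0.2,13.3,-0.001],[-0.17,-0.2,13.3,-0.001],[-0.17,-0.2,13.3,-0.001]]]'; python3 -c "
from h import *
go(575.8,181.2,279.5,.092);grab('side','d17');crop(cv2.imread('pics/d17.png'),180,220,160,150,5,'d17c')"
```

```text
clock: 47.9
position: [576.4, 181.8, 288.7]
tool_rot: [-3.142, -0.002, 0.092]
contact_force: [0.3, 0.2, -3.0]
width: 8.8
row [-0.07  0.06  0.91] turn 0.0 pos [576.4 181.8 288.7] yaw 0.0925 t 47.9 w 8.8 F [ 0.3  0.2 -3. ]
```

View pics/d17c.png

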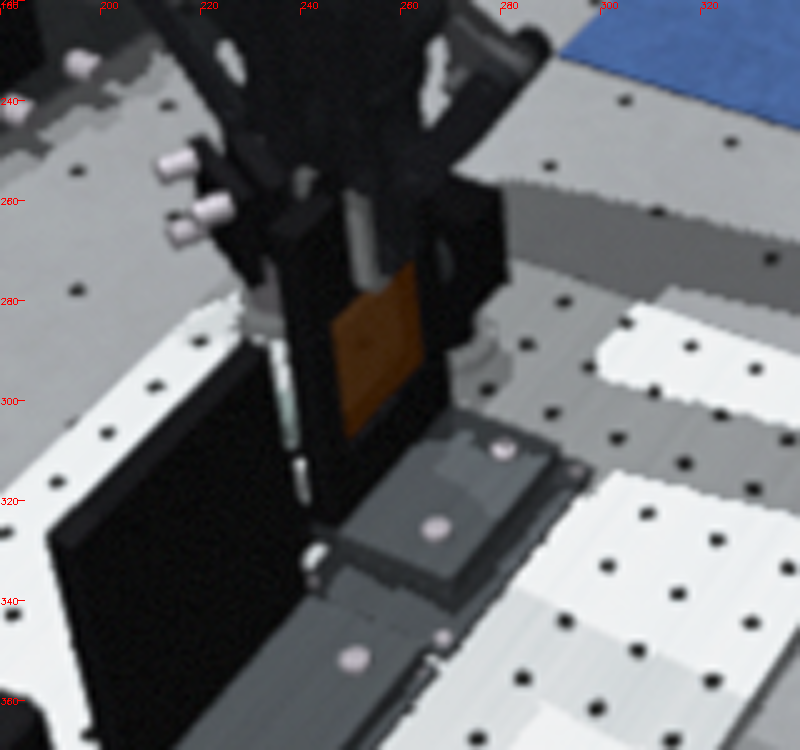

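```bash
python3 -m jog '[[[-0.02,0.04,0.3,0],[-0.02,0.04,0.6,0],[-0.02,0.04,0.75,0],[-0.02,0.04,0.85,0],[-0.02,0.04,0.85,0],[-0.02,0.04,0.85,0]]]'; python3 -c "
from h import *
go(575.8,181.2,279.5,.092)"
```

```text
clock: 48.45
position: [575.6, 181.7, 279.2]
tool_rot: [-3.142, -0.0, 0.093]
contact_force: [-0.2, -0.1, -1.5]
width: 9.4
row [ 0.02  0.05 -0.03] turn 0.001 pos [575.6 181.7 279.2] yaw 0.0931 t 48.45 w 9.4 F [-0.2 -0.1 -1.5]
```

Touching (load dropping). A touch lower, then compare in the image before release.

```bash
python3 -m jog '[[[0.02,0.04,0.05,0],[0.02,0.04,0.1,0],[0.02,0.04,0.1,0],[0.02,0.04,0.1,0]]]'; python3 -c "
from cmp import *
go(575.8,181.2,279.5,.092);grab('side','d18');cmp('side','side1','d18',{k:v for k,v in WI.items() if k[0]=='h'})"
```

```text
clock: 48.78
position: [575.7, 181.6, 279.2]
tool_rot: [-3.141, -0.001, 0.093]
contact_force: [-2.4, 1.8, 4.9]
width: 8.8
row [ 0.    0.04 -0.03] turn 0.001 pos [575.7 181.6 279.2] yaw 0.0932 t 48.78 w 8.8 F [-2.4  1.8  4.9]
h1 [-0.25  0.75] 0.8 dxy [-0.66  1.47]
h2 [0.12 0.12] 1.0 dxy [-0.33  0.11]
```

```bash
python3 -m jog '[[[0,0,0,0],[0,0,0,0],[0,0,0,0],[0,0,0,0]]]' 5;python3 -m jog '[[[0,0,-1,0],[0,0,-3,0],[0,0,-6,0],[0,0,-9,0],[-2,0,-12,0],[-6,0,-14,0],[-10,0,-14,0],[-12,0,-14,0],[-12,0,-14,0],[-12,0,-14,0]]]'; python3 -c "
from cmp import *
go(400,0,420,.09);grab('side','d19');cmp('side','side1','d19',WI);cmp('side','side1','d19',PL);cmp('side','side1','d19',MI)"
```

```text
clock: 49.17
position: [575.9, 181.2, 277.9]
tool_rot: [3.141, -0.0, 0.093]
contact_force: [1.3, -0.0, 0.0]
width: 50.1
clock: 50.0
position: [455.4, 170.2, 419.3]
tool_rot: [-3.142, -0.003, 0.093]
contact_force: [0.5, -0.1, 0.2]
width: 50.0
row [-7.1  16.43 -0.09] turn 0.003 pos [455.4 170.2 419.3] yaw 0.0934 t 50.0 w 50.0 F [ 0.5 -0.1  0.2]
h1 [-0.12  0.  ] 1.0 dxy [0.16 0.1 ]
h2 [0. 0.] 1.0 dxy [-0.  0.]
top [0. 0.] 0.99 dxy [-0.  0.]
top2 [0. 0.] 1.0 dxy [-0.  0.]
h1 [ 0.38 -0.25] 0.99 dxy [-0.14 -0.61]
h2 [ 0.25 -0.12] 1.0 dxy [-0.15 -0.35]
top [ 0.38 -0.12] 1.0 dxy [-0.24 -0.41]
plate [0. 0.] 1.0 dxy [-0.  0.]
m1 [0. 0.] 1.0 dxy [-0.  0.]
m2 [0. 0.] 1.0 dxy [-0.  0.]
det [ 0.   -0.12] 0.85 dxy [ 0.19 -0.24]
```

Excellent. Move clear and take final views.

```bash
python3 -m jog '[[[-7,16.4,0,0],[-7,16.4,0,0],[-7,16.4,0,0],[-7,16.4,0,0],[-7,16.4,0,0],[-7,16.4,0,0],[-7,16.4,0,0],[-7,16.4,0,0]]]'; python3 -c "
from h import *
grab('side','d20');grab('scene','s20')"
```

```text
clock: 50.72
position: [402.8, 0.5, 417.9]
tool_rot: [-3.141, -0.0, 0.093]
contact_force: [-0.1, -0.8, 0.4]
width: 50.1
```

View pics/s20.png

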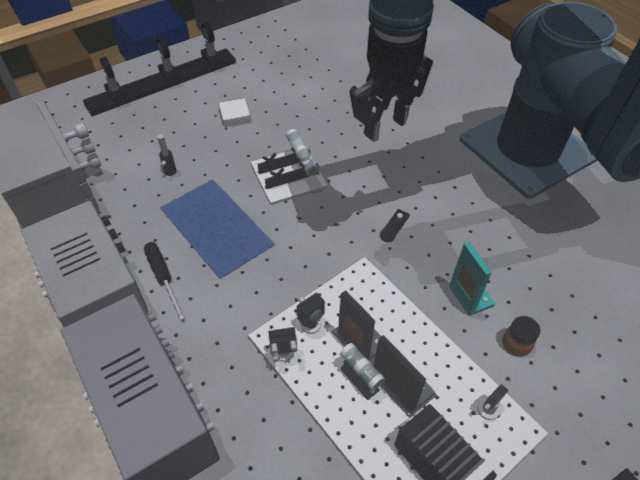

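View pics/d20.png

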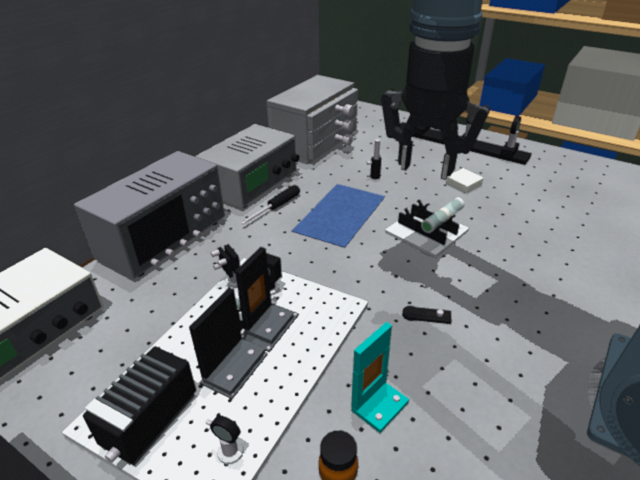

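Final views: shields are on their plates (scene ~(357,325), (400,375)), the short cell is in the cradle at (362,367), the long cell lies in the rack at (302,152), the mirror mount is unmoved and the mat is empty.

```bash
python3 -c "
from workcell import arm
print(arm.hand_in())"
```

```text
the job is handed in; nothing more can be done
None
```

The gas cells are swapped and the job is handed in at about 51 s of the 144 s allowed. `hand_in` reports no verdict.

- **Shields out:** I moved both black shields off their plates and stood them upright on the blue mat. The turquoise look-alike was left alone.
- **Cells:** The long cell now lies in the free notches of the rack, and the short cell lies in the middle of the cradle.
- **Shields back:** Each shield stands on the plate it came from. My first placing of the plain shield was about 1.8 mm off in x, so I gripped it again and shifted it.

What the last checks showed:

| Item | Result |
|---|---|
| Window shield | within about 0.2 mm of its starting place |
| Plain shield | within about 0.6 mm of its starting place |
| Short cell | within about 0.5 mm of the cradle centre along y |
| Long cell | within about 1 mm of the free-notch centre, lying level |
| Mirror mount | no shift seen in the side view |

- **Camera against contact:** The contact force at the cradle suggested it sits about 1 mm lower in x than the cameras said. The cell seated without trouble.
- **Image-match patches that failed:** One patch on the neighbouring mount behind the window shield never gave a usable comparison, because a shield hid it in the reference picture. One window-shield patch misread in a shadow before release and agreed after it.

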